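# Roll the spice jars out of the glass-fronted bay, rack them label up, shut the door

### The arm

A 6-joint arm with a two-finger parallel gripper is mounted at the origin on the work surface. World frame = base frame: x ahead of the robot, y to its left, z up, the work surface at z = 0. Lengths are in m, angles in degrees, forces in N, time in s.
With the tool pointing down it reaches from about 0.25 to 0.725 m from the base axis. Payload 9.7 kg.
Tool frame: the origin (TCP) lies at the very end of the fingers, on their centre line; the grasp point (between the pads) lies grasp_offset behind it (grasp_offset is the distance from the TCP to the grasp point, in m); z points along the fingers, y is the line along which they close (so a half turn about z gives the same grasp; the last joint's range is limited). The gripper opens to 85 mm and grips with 20 to 120 N. Pads are 22 mm wide; open, the fingers measure 114 mm over their backs; the gripper's body (76 mm by 85 mm) begins 54 mm behind the grasp point. The pads swing forward as they close: fully open they stand 13 mm farther back than shut.
Start: joints at [-68.984, 4.979, 10.078, 95.1, 0, 90], TCP at [0.197, -0.513, 0.231] pointing down, gripper open.
Joint ranges: [-179.16, 179.16], [-48.56, 103.87], [-65.8, 70.77], [-126.05, 130.52], [-82.76, 87.17], [-180, 180]. Speed limits (degrees/s): [127.2, 127.2, 147.25, 180, 180, 180].

### API

Orientations are given as [roll, pitch, yaw] about the fixed x, y, z axes, in that order (R = Rz(yaw) Ry(pitch) Rx(roll)).
In Python, from workcell import get_obs, camera, calibration, job_done, recognise, cut_out, mark_of, grasp_offset gives the robot as it stands.
- The arm moves only by the tool servo_tool, never from a script. Its argument "moves" is a list of rows, each a list of 3 entries, a list of its own where there are three numbers: the turn, a rotation vector about the tool's x, y, z in degrees, then the shift along the tool's x, y, z in m, then the opening in per cent of the stroke, from 0 (shut) to 100 (fully open). In form: [[[ax, ay, az], [x, y, z], claw], ...]. A call has 1 to 12 rows; each row shifts and turns the commanded pose from where the row before left it, along the tool's axes as they then stand; what a row does not reach is not made up. A row lasts 1/10 s, in which the tool goes at most 50 mm and 8.59 degrees, less where a joint would pass 70% of its speed; a pose out of reach is approached as far as the arm can. A call is refused whole if a number of a shift passes 0.05 or a number of a turn 8.59, either way. A call with a gripper value outside its range is refused whole. The fingers move at their own pace and stop on an object; "force" is the grip in N (left out, the last holds). Time passes only in rows, so rows that do not move let the fingers close. It gives the time, the measured TCP pose, the force, the opening and the grip force at its end, in the units of the state.
- get_obs(): the state, without advancing time (a new reading comes with each control period).
- camera(name): name is "scene" or "top" or "wrist"; returns (picture, depth): 384x512x3 uint8, red, green, blue; 384x512 float32, m along the optical axis (not along the pixel's ray), 0 where there is no reading.
- calibration(name): a dict with "camera_matrix" (3x3 intrinsics, pixels), "dist" ([k1, k2, p1, p2, k3] as OpenCV has them; the pictures are not rectified), "R" (3x3) and "t" (3): a world point X has camera coordinates R X + t. Camera axes: x right, y down, z forward; pixel columns grow to the right and rows downward; lengths in m; the calibration is good to about 2 mm. A picture is of the moment at which its call begins: read the wrist's pose just before it. calibration takes no time and is no camera call; for the wrist camera it gives the pose at the moment of the call.
- job_done(): hands the job in; it is judged then, once.
Trained networks look in the newest picture that a camera, given by its name, has taken for a name from the list of things; names that differ only in an ending like _2 or _b are one class to them, and where a whole thing is asked for, a point or a joint stands for the part that bears it (a point fixed in the world has none). Each returns a list of dicts, best first, with "score" (0 to 1); they miss things now and then, are a little off and sometimes report something else, mostly with a low value. They report only what shows in the picture. A call takes as long as a camera call. They do not tell look-alikes from the thing itself.
- recognise(name, camera): "xyz" ([x, y, z] in m, in the coordinates of the camera as it stood for that picture, good to about 4 mm: the middle of the surface that is visible of it).
- cut_out(name, camera): "mask" (384x512 bool, what is visible of it).
- mark_of(name, camera): "xyz" ([x, y, z] in m, in the coordinates of the camera as it stood for that picture, good to about 4 mm: a listed point, or the origin of a listed thing).
The state is a dict: "time": time; "q": joint angles; "qd": joint speeds; "joint_efforts": joint torques, N m; "ee_pos": TCP position; "tcp_rot": TCP orientation; "wrist_force": force on the tool from outside, world axes, zero at the start; "torque": the same for the moment, N m; "opening": finger opening in m; "grasp_force": force on a finger pad.
Only numpy, scipy, OpenCV 4.12 (cv2) and the standard library are available. Lean on these libraries where they do the work, as an engineer would, in place of code of your own. Each camera call takes 0.05 s, during which the arm holds its last target. There are 200 camera calls.

### The job

Swing the little glass door wide open by its handle and roll every spice jar out through the doorway along the white board, never lifting one over the bay's walls. Roll each until its label faces up, then lay it in the wooden rack, one jar to a cradle, label still up. When all the jars are racked, shut the door, and leave the other kitchen things where they are.

Things in the scene. Friction and masses are not known exactly. Their poses are not given: they have to be found in the camera images.
- bay: fixed white melamine bay, top taken off. Origin on the worktop in the middle of the doorway; x points into the bay, y along the doorway, z up. Its white floor board, top 18 mm up (a jar lying on it is centred 48 mm up), spans x -280..360, y -110..110 mm. Walls, tops 92 mm up, stand at y -108..-92 and 92..108 (x 8..352) and x 336..352 mm
- landing (a point): middle of the open landing in front of the doorway: top of the white board at the bay's x = -136, y = 0 mm, axes as the bay. The landing reaches 136 mm each way along x, from the doorway to a low stop lip 8 mm above the board at the bay's x = -280..-272 mm
- door (a joint): angle of the glass door (rad): 0 shut, up to 1.8; 1.57 is square to the doorway. It swings out over the landing (bay's -x), counter-clockwise seen from above, about the vertical line through door_hinge; it stays where left and takes under 1 N at the handle. 198 mm wide, 10 mm thick, from 22 to 90 mm above the worktop
- door_handle (a point): grip point on the door's upright round steel bar, 11 mm thick, from about 28 to 110 mm above the worktop; the point is 82 mm up, 35 mm off the door's outer face and 180 mm along the door from the hinge. Axes of the door: -x outward, y along the door away from the hinge, z up
- door_hinge (a point): point on the door's vertical hinge line, at the same height as the handle's grip point; at the bay's y = -100 mm edge of the doorway
- rack: fixed wooden rack, base 300 x 136 x 10 mm, origin under its middle on the worktop. Three V cradles 95 mm apart along its x axis (sides 30 degrees from level, valley 10 mm up, ridges 37 mm up), cut away for fingers between y -30 and 30 mm; end boards inside y = -62 and 62 mm, tops 36 mm up. A jar in a cradle lies along the rack's y axis
- seat0 (a point): where the centre of a jar lies when it rests in the cradle at the rack's x = -95 mm (45 mm above the worktop)
- seat1 (a point): the same for the middle cradle
- seat2 (a point): the same for the cradle at the rack's x = +95 mm
- jar_a: lying spice jar: smooth steel cylinder with black cap, 60 mm diameter, 110 mm long, 0.25 kg, rolls easily, stays where it stops; yellow label with red middle line on one side, red end marks point to the label. Origin at its middle; y axis along the jar (cap at +y), z axis out through the label (label up = z up). Starts in the bay, lying across it; may be absent (2 or 3 are there)
- jar_b: lying spice jar: smooth steel cylinder with black cap, 60 mm diameter, 110 mm long, 0.25 kg, rolls easily, stays where it stops; green label with red middle line on one side, red end marks point to the label. Origin at its middle; y axis along the jar (cap at +y), z axis out through the label (label up = z up). Starts in the bay, lying across it; may be absent (2 or 3 are there)
- jar_c: lying spice jar: smooth steel cylinder with black cap, 60 mm diameter, 110 mm long, 0.25 kg, rolls easily, stays where it stops; blue label with red middle line on one side, red end marks point to the label. Origin at its middle; y axis along the jar (cap at +y), z axis out through the label (label up = z up). Starts in the bay, lying across it; may be absent (2 or 3 are there)
- katori: empty steel bowl, 90 mm across, 45 mm tall; not part of the job, origin under its middle
- whistle_weight: aluminium whistle weight, 38 mm across, 50 mm tall; not part of the job, origin under its middle
- spice_box: yellow plastic box 75 x 100 x 55 mm; not part of the job, origin under its middle
- tumbler: steel tumbler, 68 mm across, 100 mm tall; not part of the job, origin under its middle
Not all that is in view belongs to the job. Leave any purple look-alike of the jar_b alone.

How it is judged:
By the outcome, as a careful person would: the job done as asked, in the order asked, and still so for the second after the job is handed in, with the robot touching nothing.
Of jar_a, jar_b, jar_c only 2 to 3 are there at a start; the rules pass over those that are not, and their reading is None.
At some moment in a run one of jar_a, jar_b, jar_c may be knocked a few centimetres aside while the robot is not near it.
Once in a run the grip may slacken for a moment while it holds something.
It also fails if it takes over 210 s, if anything falls off the work surface, if the arm or the gripper's body presses on something with over 40 N, if the wrist force passes 120 N, or if a joint passes its speed limit or range.

## Working session

There is one attempt and no reset: what is moved stays moved. The work goes in short steps, Python scripts to look and compute and a tool call to move; the robot and the scene stay as the last step left them, time stands still between calls to the robot, and variables do not carry over. Pictures are saved under pics/ and viewed, at most 14 in all, crops included, and the job is handed in when it is done.

Besides the shell and the picture viewer there is one more tool, called after "Request:" as name(argument=value, ...), one argument or row to a line, values as JSON. servo_tool: Moves the arm, as the interface text tells. Its arguments: {"type":"object","properties":{"moves":{"type":"array"},"force":{"type":"number"}},"required":["moves"]}

```bash
ls; mkdir -p pics; cat > h.py <<'E'
import numpy as np, cv2
from workcell import *
from scipy.spatial.transform import Rotation as Ro
def toworld(p,c):
    k=calibration(c); return np.array(k["R"]).T@(np.array(p)-np.array(k["t"]))
def snap(c,n=None):
    im,d=camera(c)
    if n: cv2.imwrite(f"pics/{n}.png",im[:,:,::-1])
    return im,d
def pix(c,u,v,z):
    "world point on pixel ray at height z"
    k=calibration(c);R=np.array(k["R"]);t=np.array(k["t"])
    q=cv2.undistortPoints(np.array([[[u,v]]],float),np.array(k["camera_matrix"]),np.array(k["dist"]))[0,0]
    r=R.T@np.array([q[0],q[1],1]);o=-R.T@t
    return o+r*(z-o[2])/r[2]
def cloud(c,d):
    k=calibration(c);R=np.array(k["R"]);t=np.array(k["t"])
    v,u=np.mgrid[:384,:512]
    q=cv2.undistortPoints(np.stack([u.ravel(),v.ravel()],1).astype(float)[:,None],np.array(k["camera_matrix"]),np.array(k["dist"]))[:,0]
    P=np.c_[q,np.ones(len(q))]*d.ravel()[:,None]
    return ((P-t)@R).reshape(384,512,3)
E
cat > a.py <<'E'
from h import *
o=get_obs();print(o,grasp_offset if not callable(grasp_offset) else grasp_offset())
for c in("top","scene"):
    snap(c,c+"0")
    for n in["bay","landing","door_handle","door_hinge","rack","seat0","seat1","seat2","jar_a","jar_b","jar_c","katori","whistle_weight","spice_box","tumbler"]:
        print(c,n,[(round(r["score"],2),toworld(r["xyz"],c).round(3).tolist()) for r in mark_of(n,c)[:4]])
E
python3 a.py
```

```text
pics
{'time': 0.0, 'q': array([-6.89838116e+01,  5.01310622e+00,  1.00330549e+01,  9.50998300e+01,
       -4.69371896e-04,  9.00014855e+01]), 'qd': array([ 0.03976725,  0.1450745 , -0.01697565,  0.02492525,  0.01289472,
       -0.07548985]), 'joint_efforts': array([ 9.55036558e-04, -5.20384741e+01,  4.64808083e+01,  1.62505038e-02,
        1.43332250e-05, -1.57939445e-05]), 'ee_pos': array([ 0.19716009, -0.51319268,  0.23055129]), 'tcp_rot': array([-1.79920119e+02,  4.71442523e-04,  2.10147035e+01]), 'wrist_force': array([-0.7428343 ,  0.38991669,  0.16835625]), 'torque': array([-0.02040517,  0.0036971 ,  0.01277445]), 'grasp_force': 0.0, 'opening': 0.08568391752273426} 0.0187
top bay [(0.65, [0.539, 0.113, -0.001]), (0.3, [0.531, 0.175, 0.049])]
top landing [(0.96, [0.544, -0.021, 0.017])]
top door_handle [(0.82, [0.459, 0.063, 0.079]), (0.6, [0.756, -0.174, -0.002])]
top door_hinge [(0.7, [0.537, 0.113, -0.001]), (0.66, [0.637, 0.102, 0.087])]
top rack [(0.97, [0.517, -0.3, -0.003]), (0.63, [0.755, -0.175, -0.004])]
top seat0 [(0.85, [0.52, -0.299, 0.046]), (0.72, [0.609, -0.295, 0
[... 1449 characters left out ...]
), (0.85, [0.423, -0.303, 0.044]), (0.68, [0.518, -0.302, 0.045]), (0.41, [0.543, -0.021, 0.016])]
scene jar_a [(0.8, [0.533, 0.171, 0.051]), (0.77, [0.755, 0.032, 0.029]), (0.73, [0.54, 0.282, 0.049]), (0.62, [0.263, -0.262, 0.032])]
scene jar_b [(0.8, [0.533, 0.171, 0.051]), (0.77, [0.755, 0.032, 0.029]), (0.73, [0.54, 0.282, 0.049]), (0.62, [0.263, -0.262, 0.032])]
scene jar_c [(0.8, [0.533, 0.171, 0.051]), (0.77, [0.755, 0.032, 0.029]), (0.73, [0.54, 0.282, 0.049]), (0.62, [0.263, -0.262, 0.032])]
scene katori [(0.96, [0.756, -0.169, 0.0])]
scene whistle_weight [(0.77, [0.362, -0.135, -0.002])]
scene spice_box [(0.58, [0.326, 0.215, -0.003])]
scene tumbler [(0.77, [0.6, -0.485, -0.001])]
```

View pics/top0.png

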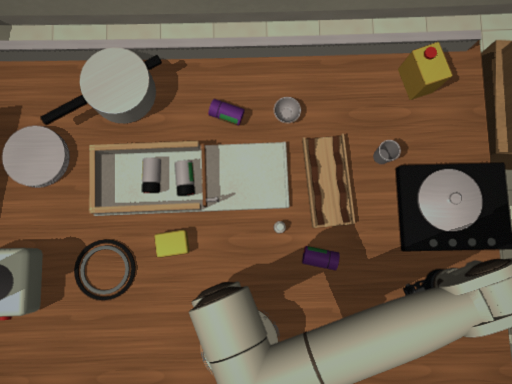

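View pics/scene0.png

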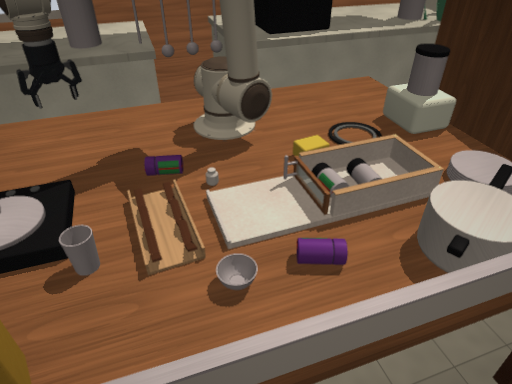

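Two jars are in the bay: a green-labelled one at about pixel (184,177) in the top view and another at (151,174). Purple decoys lie outside it. The door is shut with its handle near (212,200). Next I'll get the bay's yaw and look at the jars more closely.

```bash
cat > b.py <<'E'
from h import *
im,d=snap("top");P=cloud("top",d)
m=(abs(P[...,2]-0.092)<.008)&(P[...,0]>.40)&(P[...,0]<.68)&(P[...,1]>.12)&(P[...,1]<.50)
Q=P[m];print(len(Q),Q.min(0).round(3),Q.max(0).round(3))
(c,s,a)=cv2.minAreaRect((Q[:,:2]*1000).astype(np.float32));print("walls",c,s,a)
m=(abs(P[...,2]-0.018)<.006)&(P[...,0]>.40)&(P[...,0]<.68)&(P[...,1]>-.17)&(P[...,1]<.05)
Q=P[m];print("land",cv2.minAreaRect((Q[:,:2]*1000).astype(np.float32)))
for n in("jar_a",):
    for r in cut_out(n,"top")[:2]:
        q=P[r["mask"]];q=q[q[:,2]>.03];print(r["score"],q.mean(0).round(3),cv2.minAreaRect((q[:,:2]*1000).astype(np.float32)))
cr=np.hstack([cv2.resize(im[135:220,85:220],None,fx=3,fy=3,interpolation=2)])
im2,_=snap("scene");cr2=cv2.resize(im2[135:215,280:440],None,fx=3,fy=3,interpolation=2)
w=max(cr.shape[1],cr2.shape[1]);f=lambda x:np.pad(x,((0,0),(0,w-x.shape[1]),(0,0)))
cv2.imwrite("pics/b.png",np.vstack([f(cr),f(cr2)])[:,:,::-1])
E
python3 b.py
```

```text
1570 [0.421 0.12  0.084] [0.647 0.466 0.1  ]
walls (534.2536010742188, 292.35009765625) (221.90682983398438, 345.42755126953125) 0.7130848169326782
land ((539.8565673828125, -58.76744079589844), (224.69390869140625, 218.3395233154297), 0.9724098443984985)
0.91 [0.749 0.031 0.066] ((539.7420654296875, 30.825014114379883), (522.151611328125, 120.8429946899414), 0.12835685908794403)
0.75 [ 0.6   -0.489  0.077] ((437.28533935546875, -281.970458984375), (63.1055793762207, 591.672607421875), 38.2753791809082)
```

View pics/b.png

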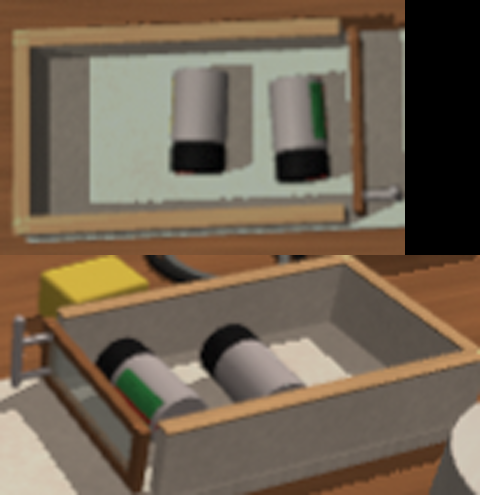

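The top view shows both jars lying across the bay. The green label faces the doorway side, and the far jar shows a yellow sliver on its inner side. Next I'll go above the handle with yaw about -90, so the fingers straddle the bar along the door.

Request:
servo_tool(
  moves=[
    [[0,0,8.5],[0,0,0],100],
    [[0,0,8.5],[0,0,0],100],
    [[0,0,8.5],[0,0,0],100],
    [[0,0,8.5],[0,0,0],100],
    [[0,0,8.5],[0,0,0],100],
    [[0,0,8.5],[0,0,0],100],
    [[0,0,8.5],[0,0,0],100],
    [[0,0,8.5],[0,0,0],100],
    [[0,0,8.5],[0,0,0],100],
    [[0,0,8.5],[0,0,0],100],
    [[0,0,8.5],[0,0,0],100],
    [[0,0,8.5],[0,0,0],100],
  ],
  force=30,
)

```text
time: 2.95
ee_pos: [0.1448, -0.5281, 0.2312]
tcp_rot: [-177.5, 0.2, -75.8]
wrist_force: [-0.2, -1.1, -0.0]
opening: 0.085
grasp_force: 0.0
```

Request:
servo_tool(
  moves=[
    [[0,0,8],[0,0,0],100],
    [[0,0,0],[-0.038,-0.018,0],100],
    [[0,0,0],[-0.038,-0.018,0],100],
    [[0,0,0],[-0.038,-0.018,0],100],
    [[0,0,0],[-0.038,-0.018,0],100],
    [[0,0,0],[-0.038,-0.018,0],100],
    [[0,0,0],[-0.038,-0.018,0],100],
    [[0,0,0],[-0.038,-0.018,0],100],
    [[0,0,0],[-0.038,-0.018,0],100],
    [[0,0,0],[-0.038,-0.018,0],100],
    [[0,0,0],[-0.038,-0.018,0],100],
    [[0,0,0],[-0.038,-0.018,0],100],
  ],
)

```text
time: 4.15
ee_pos: [0.0819, -0.1164, 0.2603]
tcp_rot: [-170.4, 1.1, -74.3]
wrist_force: [-22.6, 69.7, 18.7]
opening: 0.0854
grasp_force: 0.0
```

Request:
servo_tool(
  moves=[
    [[0,0,0],[-0.038,-0.018,0],100],
    [[0,0,0],[-0.038,-0.018,0],100],
    [[0,0,0],[-0.038,-0.018,0],100],
    [[0,0,0],[-0.03,-0.01,0],100],
    [[0,0,0],[0,0,0],100],
    [[0,0,0],[0,0,0],100],
  ],
)

```text
time: 4.75
ee_pos: [0.073, -0.0459, 0.3247]
tcp_rot: [-168.6, 5.2, -72.8]
wrist_force: [-0.0, 0.1, 0.1]
opening: 0.0853
grasp_force: 0.0
```

The rotation drifted the TCP and the path ran in too close to the base. I'll check the state before moving again.

```bash
python3 -c "
from h import *
o=get_obs();print({k:np.round(o[k],3) for k in('q','ee_pos','tcp_rot','wrist_force')})
c=calibration('wrist');print((-np.array(c['R']).T@c['t']).round(3),np.array(c['R'])[2].round(3),c['camera_matrix'])"
```

```text
{'q': array([-72.882, -48.522, -16.136, 127.627,  11.395, 179.944]), 'ee_pos': array([ 0.073, -0.046,  0.325]), 'tcp_rot': array([-168.6  ,    5.23 ,  -72.827]), 'wrist_force': array([-0.034,  0.07 ,  0.114])}
[ 0.073 -0.142  0.457] [ 0.065  0.429 -0.901] [[320.09811924   0.         261.62051089]
 [  0.         320.09811924 191.58798036]
 [  0.           0.           1.        ]]
```

Request:
servo_tool(
  moves=[
    [[0,0,0],[0,0,0],100],
  ],
)

```text
time: 4.85
ee_pos: [0.073, -0.0457, 0.3244]
tcp_rot: [-168.6, 5.3, -72.8]
wrist_force: [0.3, -0.6, -0.0]
opening: 0.0855
grasp_force: 0.0
```

q6 ran into its limit: yaw = q1 − q6 + 180, so the door should be worked with yaw 90 → 180 instead. I'll write a small planner that turns target poses into rows.

```bash
cat > plan.py <<'E'
from h import *
import sys,json
def plan(wps,nmax=.045,amax=8.2,claw=100,start=None,polar=False):
    """wps: list of [x,y,z,yaw] or [x,y,z,yaw,claw,rowspeed]; prints rows. Rounds with feedback from its own rounding."""
    o=get_obs(); p=np.array(o["ee_pos"]);R=Ro.from_euler("xyz",o["tcp_rot"],degrees=True)
    rows=[]
    for w in wps:
        w=list(w);T=np.array(w[:3]);RT=Ro.from_euler("xyz",[180,0,w[3]],degrees=True)
        cl=w[4] if len(w)>4 else claw; sp=w[5] if len(w)>5 else nmax
        p0,R0=p,R; dv=(R0.inv()*RT).as_rotvec()
        y0=R0.as_euler("xyz",degrees=True)[2]; dy=w[3]-y0
        if len(w)>6: dy=w[6]   # forced yaw sweep
        elif abs(dy)>180: dy-=360*np.sign(dy)
        a0,a1=np.arctan2(p0[1],p0[0]),np.arctan2(T[1],T[0]);r0,r1=np.hypot(*p0[:2]),np.hypot(*T[:2])
        L=np.linalg.norm(T-p0)
        if polar: L=np.hypot(L,max(r0,r1)*abs(a1-a0))
        tilt=np.linalg.norm((Ro.from_euler("z",-y0,degrees=True)*R0*Ro.from_euler("x",-180,degrees=True)).as_rotvec(degrees=True))
        n=max(1,int(np.ceil(max(L/sp,(abs(dy)+tilt)/amax))))
        t0=(Ro.from_euler("z",-y0,degrees=True)*R0*Ro.from_euler("x",-180,degrees=True)).as_rotvec()
        for i in range(1,n+1):
            f=i/n
            if polar: a=a0+(a1-a0)*f;r=r0+(r1-r0)*f;q=np.array([r*np.cos(a),r*np.sin(a),p0[2]+(T[2]-p0[2])*f])
            else: q=p0+(T-p0)*f
            Q=Ro.from_euler("z",y0+dy*f,degrees=True)*Ro.from_rotvec(t0*(1-f))*Ro.from_euler("x",180,degrees=True)
            rv=(R.inv()*Q).as_rotvec(degrees=True).round(1); s=(R.inv().apply(q-p)).round(3)
            p=p+R.apply(s);R=R*Ro.from_rotvec(rv,degrees=True)
            rows.append([(rv+0).tolist(),(s+0).tolist(),cl])
    for i in range(0,len(rows),12): print(json.dumps(rows[i:i+12]).replace("-0.0,","0,").replace("0.0,","0,").replace("-0.0]","0]").replace("0.0]","0]"))
    print("end",p.round(3),R.as_euler("xyz",degrees=True).round(1))
if __name__=="__main__":
    plan([[.16,-.42,.30,-73]],nmax=.04)
E
python3 plan.py
```

```text
[[[-1.1, 0.5, 0], [0.038, 0.002, -0.002], 100], [[-1.2, 0.6, -0.1], [0.039, 0.003, -0.001], 100], [[-1.1, 0.5, 0], [0.038, 0.003, -0.001], 100], [[-1.2, 0.5, 0], [0.039, 0.002, 0], 100], [[-1.1, 0.6, -0.1], [0.038, 0.003, 0], 100], [[-1.1, 0.5, 0], [0.038, 0.002, 0], 100], [[-1.2, 0.5, -0.1], [0.039, 0.003, 0.001], 100], [[-1.1, 0.5, 0], [0.038, 0.003, 0.001], 100], [[-1.1, 0.6, 0], [0.039, 0.002, 0.002], 100], [[-1.2, 0.5, -0.1], [0.038, 0.003, 0.002], 100]]
end [ 0.16 -0.42  0.3 ] [180.   0. -73.]
```

Request:
servo_tool(
  moves=[
    [[-1.1,0.5,0],[0.038,0.002,-0.002],100],
    [[-1.2,0.6,-0.1],[0.039,0.003,-0.001],100],
    [[-1.1,0.5,0],[0.038,0.003,-0.001],100],
    [[-1.2,0.5,0],[0.039,0.002,0],100],
    [[-1.1,0.6,-0.1],[0.038,0.003,0],100],
    [[-1.1,0.5,0],[0.038,0.002,0],100],
    [[-1.2,0.5,-0.1],[0.039,0.003,0.001],100],
    [[-1.1,0.5,0],[0.038,0.003,0.001],100],
    [[-1.1,0.6,0],[0.039,0.002,0.002],100],
    [[-1.2,0.5,-0.1],[0.038,0.003,0.002],100],
  ],
)

```text
time: 5.85
ee_pos: [0.1423, -0.427, 0.299]
tcp_rot: [-179.1, 0.1, -72.1]
wrist_force: [0.4, 0.5, 1.3]
opening: 0.0853
grasp_force: 0.0
```

```bash
python3 -c "
from plan import *
o=get_obs();print(o['q'].round(1),o['ee_pos'],o['tcp_rot'])
plan([[.455,.055,.23,90]],nmax=.04,polar=True)"
```

```text
[-72.1  -6.5   6.4 102.9   0.9 179.9] [ 0.14230114 -0.42695106  0.29896773] [-1.79115127e+02  5.14165372e-02 -7.20723299e+01]
[[[0, -0.1, -7.4], [-0.001, -0.028, 0.004], 100], [[-0.1, -0.1, -7.3], [0.001, -0.028, 0.003], 100], [[0, -0.1, -7.4], [0.003, -0.028, 0.004], 100], [[-0.1, -0.1, -7.4], [0.005, -0.027, 0.003], 100], [[0, -0.1, -7.3], [0.007, -0.028, 0.004], 100], [[-0.1, -0.1, -7.4], [0.008, -0.026, 0.003], 100], [[0, -0.1, -7.4], [0.01, -0.027, 0.004], 100], [[-0.1, 0, -7.3], [0.012, -0.025, 0.003], 100], [[0, -0.1, -7.4], [0.014, -0.025, 0.003], 100], [[0, -0.1, -7.4], [0.015, -0.023, 0.004], 100], [[-0.1, 0, -7.3], [0.017, -0.023, 0.003], 100], [[0, -0.1, -7.4], [0.018, -0.022, 0.003], 100]]
[[[-0.1, 0, -7.4], [0.02, -0.02, 0.004], 100], [[0, -0.1, -7.3], [0.021, -0.019, 0.003], 100], [[-0.1, 0, -7.4], [0.022, -0.017, 0.003], 100], [[0, 0, -7.4], [0.024, -0.016, 0.003], 100], [[0, -0.1, -7.3], [0.024, -0.015, 0.003], 100], [[-0.1, 0, -7.4], [0.025, -0.013, 0.004], 100], [[0, 0, -7.4], [0.027, -0.011, 0.003], 100], [[-0.1, 0, -7.3], [0.026, -0.009, 0.003], 100], [[0, 0, -7.4], [0.028, -0.008, 0.003], 100], [[-0.1, 0, -7.4], [0.028, -0.006, 0.003], 100]]
end [0.455 0.055 0.23 ] [180.  -0.  90.]
```

Request:
servo_tool(
  moves=[
    [[0,-0.1,-7.4],[-0.001,-0.028,0.004],100],
    [[-0.1,-0.1,-7.3],[0.001,-0.028,0.003],100],
    [[0,-0.1,-7.4],[0.003,-0.028,0.004],100],
    [[-0.1,-0.1,-7.4],[0.005,-0.027,0.003],100],
    [[0,-0.1,-7.3],[0.007,-0.028,0.004],100],
    [[-0.1,-0.1,-7.4],[0.008,-0.026,0.003],100],
    [[0,-0.1,-7.4],[0.01,-0.027,0.004],100],
    [[-0.1,0,-7.3],[0.012,-0.025,0.003],100],
    [[0,-0.1,-7.4],[0.014,-0.025,0.003],100],
    [[0,-0.1,-7.4],[0.015,-0.023,0.004],100],
    [[-0.1,0,-7.3],[0.017,-0.023,0.003],100],
    [[0,-0.1,-7.4],[0.018,-0.022,0.003],100],
  ],
)

```text
time: 7.05
ee_pos: [0.3984, -0.2158, 0.2618]
tcp_rot: [-179.6, 0.0, 16.6]
wrist_force: [-0.2, 0.2, 0.5]
opening: 0.0857
grasp_force: 0.0
```

Request:
servo_tool(
  moves=[
    [[-0.1,0,-7.4],[0.02,-0.02,0.004],100],
    [[0,-0.1,-7.3],[0.021,-0.019,0.003],100],
    [[-0.1,0,-7.4],[0.022,-0.017,0.003],100],
    [[0,0,-7.4],[0.024,-0.016,0.003],100],
    [[0,-0.1,-7.3],[0.024,-0.015,0.003],100],
    [[-0.1,0,-7.4],[0.025,-0.013,0.004],100],
    [[0,0,-7.4],[0.027,-0.011,0.003],100],
    [[-0.1,0,-7.3],[0.026,-0.009,0.003],100],
    [[0,0,-7.4],[0.028,-0.008,0.003],100],
    [[-0.1,0,-7.4],[0.028,-0.006,0.003],100],
    [[0,0,0],[0,0,0],100],
  ],
)

```text
time: 8.15
ee_pos: [0.4541, 0.0592, 0.2302]
tcp_rot: [180.0, -0.0, 90.4]
wrist_force: [0.2, -0.6, -0.8]
opening: 0.0855
grasp_force: 0.0
```

```bash
cat > c.py <<'E'
from h import *
o=get_obs();print(o['q'].round(1),o['ee_pos'].round(4),o['tcp_rot'].round(1),o['time'])
im,d=snap("wrist","w1");P=cloud("wrist",d)
for n in("door_handle","door_hinge"):
    print(n,[(round(r["score"],2),toworld(r["xyz"],"wrist").round(4).tolist()) for r in mark_of(n,"wrist")[:3]])
m=(P[...,2]>.1)&(P[...,2]<.116)&(d>0)&(P[...,0]<.52)&(P[...,0]>.40)&(abs(P[...,1]-.06)<.05);print(m.sum(),P[m].mean(0),P[m].std(0))
E
python3 c.py
```

```text
[ 7.4 -7.6 -2.4 95.2  0.  97. ] [0.4541 0.0592 0.2302] [180.   -0.   90.4] 8.15
door_handle [(0.79, [0.4592, 0.0648, 0.082])]
door_hinge [(0.89, [0.6351, 0.1031, 0.0825])]
142 [0.4581301  0.06373688 0.10823874] [0.00277855 0.0027168  0.00263225]
```

View pics/w1.png

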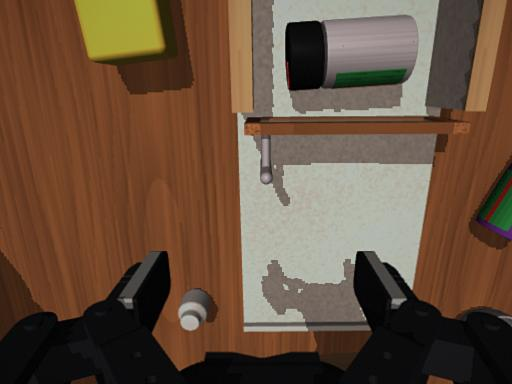

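The wrist view shows the handle bar's top at about (266,178), in line with the network's (0.459, 0.065). Now I'll descend and grip it.

Request:
servo_tool(
  moves=[
    [[0,0,0],[0.005,0.005,0.03],100],
    [[0,0,0],[0,0,0.035],100],
    [[0,0,0],[0,0,0.035],100],
    [[0,0,0],[0,0,0.035],100],
    [[0,0,0],[0,0,0.025],100],
    [[0,0,0],[0,0,0],100],
    [[0,0,0],[0,0,0],0],
    [[0,0,0],[0,0,0],0],
    [[0,0,0],[0,0,0],0],
    [[0,0,0],[0,0,0],0],
    [[0,0,0],[0,0,0],0],
    [[0,0,0],[0,0,0],0],
  ],
  force=25,
)

```text
time: 9.5
ee_pos: [0.4579, 0.0616, 0.0723]
tcp_rot: [-179.9, 0.1, 90.0]
wrist_force: [-11.9, -2.4, 12.3]
opening: 0.0102
grasp_force: 26.6
```

```bash
cat > door.py <<'E'
from h import *
import json
H=np.array([.636,.102])
def arc(deg,n):
    o=get_obs();p=np.array(o["ee_pos"])[:2];y=np.radians(o["tcp_rot"][2]);v=p-H
    print("r",np.hypot(*v).round(4),"ang",np.degrees(np.arctan2(-v[1],-v[0])).round(1),"opening",o["opening"],o["q"].round(1),o["wrist_force"].round(1))
    rows=[];c=p.copy();yy=y
    for i in range(1,n+1):
        a=np.radians(deg*i/n);t=H+np.array([[np.cos(a),-np.sin(a)],[np.sin(a),np.cos(a)]])@v
        R=Ro.from_euler("xyz",[180,0,np.degrees(yy)],degrees=True)
        s=R.inv().apply(np.r_[t-c,0]).round(3);c=c+R.apply(s)[:2];dy=round(deg/n,1);yy+=np.radians(dy)
        rows.append([[0,0,-dy],s.tolist(),0])
    for i in range(0,n,12):print(json.dumps(rows[i:i+12]).replace("-0.0]","0]"))
    print("end",c.round(3),np.degrees(yy))
E
python3 -c "
from door import *
arc(95,24)"
```

```text
r 0.1826 ang 12.8 opening 0.010180508919972882 [  7.7  -7.1 -19.4  77.8  -0.   97.6] [-11.9  -2.4  12.3]
[[[0, 0, -4.0], [-0.012, 0.003, 0.0], 0], [[0, 0, -4.0], [-0.012, 0.003, 0.0], 0], [[0, 0, -4.0], [-0.013, 0.004, 0.0], 0], [[0, 0, -4.0], [-0.012, 0.003, 0.0], 0], [[0, 0, -4.0], [-0.012, 0.003, 0.0], 0], [[0, 0, -4.0], [-0.012, 0.003, 0.0], 0], [[0, 0, -4.0], [-0.012, 0.003, 0.0], 0], [[0, 0, -4.0], [-0.013, 0.003, 0.0], 0], [[0, 0, -4.0], [-0.012, 0.003, 0.0], 0], [[0, 0, -4.0], [-0.012, 0.004, 0.0], 0], [[0, 0, -4.0], [-0.012, 0.003, 0.0], 0], [[0, 0, -4.0], [-0.013, 0.003, 0.0], 0]]
[[[0, 0, -4.0], [-0.012, 0.003, 0.0], 0], [[0, 0, -4.0], [-0.012, 0.003, 0.0], 0], [[0, 0, -4.0], [-0.012, 0.003, 0.0], 0], [[0, 0, -4.0], [-0.012, 0.003, 0.0], 0], [[0, 0, -4.0], [-0.013, 0.003, 0.0], 0], [[0, 0, -4.0], [-0.012, 0.003, 0.0], 0], [[0, 0, -4.0], [-0.012, 0.003, 0.0], 0], [[0, 0, -4.0], [-0.012, 0.003, 0.0], 0], [[0, 0, -4.0], [-0.013, 0.003, 0.0], 0], [[0, 0, -4.0], [-0.012, 0.003, 0.0], 0], [[0, 0, -4.0], [-0.012, 0.003, 0.0], 0], [[0, 0, -4.0], [-0.013, 0.003, 0.0], 0]]
end [ 0.692 -0.072] 186.04962601169314
```

Request:
servo_tool(
  moves=[
    [[0,0,-4.0],[-0.012,0.003,0.0],0],
    [[0,0,-4.0],[-0.012,0.003,0.0],0],
    [[0,0,-4.0],[-0.013,0.004,0.0],0],
    [[0,0,-4.0],[-0.012,0.003,0.0],0],
    [[0,0,-4.0],[-0.012,0.003,0.0],0],
    [[0,0,-4.0],[-0.012,0.003,0.0],0],
    [[0,0,-4.0],[-0.012,0.003,0.0],0],
    [[0,0,-4.0],[-0.013,0.003,0.0],0],
    [[0,0,-4.0],[-0.012,0.003,0.0],0],
    [[0,0,-4.0],[-0.012,0.004,0.0],0],
    [[0,0,-4.0],[-0.012,0.003,0.0],0],
    [[0,0,-4.0],[-0.013,0.003,0.0],0],
  ],
)

```text
time: 10.7
ee_pos: [0.5491, -0.0555, 0.0724]
tcp_rot: [179.8, 0.1, 138.3]
wrist_force: [6.2, 10.1, 0.3]
opening: 0.0103
grasp_force: 26.0
```

```bash
python3 -c "
from door import *
arc(48,12)"
```

```text
r 0.1799 ang 61.1 opening 0.010307694504058567 [-5.9  4.9 -7.6 77.3  0.1 35.9] [ 6.2 10.1  0.3]
[[[0, 0, -4.0], [-0.012, 0.003, 0.0], 0], [[0, 0, -4.0], [-0.012, 0.003, 0.0], 0], [[0, 0, -4.0], [-0.012, 0.004, 0.0], 0], [[0, 0, -4.0], [-0.013, 0.003, 0.0], 0], [[0, 0, -4.0], [-0.012, 0.003, 0.0], 0], [[0, 0, -4.0], [-0.012, 0.003, 0.0], 0], [[0, 0, -4.0], [-0.012, 0.004, 0.0], 0], [[0, 0, -4.0], [-0.012, 0.003, 0.0], 0], [[0, 0, -4.0], [-0.012, 0.003, 0.0], 0], [[0, 0, -4.0], [-0.012, 0.003, 0.0], 0], [[0, 0, -4.0], [-0.013, 0.003, 0.0], 0], [[0, 0, -4.0], [-0.012, 0.004, 0.0], 0]]
end [ 0.695 -0.068] 186.26201438979913
```

Request:
servo_tool(
  moves=[
    [[0,0,-4.0],[-0.012,0.003,0.0],0],
    [[0,0,-4.0],[-0.012,0.003,0.0],0],
    [[0,0,-4.0],[-0.012,0.004,0.0],0],
    [[0,0,-4.0],[-0.013,0.003,0.0],0],
    [[0,0,-4.0],[-0.012,0.003,0.0],0],
    [[0,0,-4.0],[-0.012,0.003,0.0],0],
    [[0,0,-4.0],[-0.012,0.004,0.0],0],
    [[0,0,-4.0],[-0.012,0.003,0.0],0],
    [[0,0,-4.0],[-0.012,0.003,0.0],0],
    [[0,0,-4.0],[-0.012,0.003,0.0],0],
    [[0,0,-4.0],[-0.013,0.003,0.0],0],
  ],
)

```text
time: 11.8
ee_pos: [0.6825, -0.0721, 0.0724]
tcp_rot: [179.9, 0.1, -177.7]
wrist_force: [-1.9, 7.9, 2.9]
opening: 0.01
grasp_force: 26.0
```

```bash
python3 -c "
from door import *
arc(4,1)"
```

```text
r 0.1802 ang 105.0 opening 0.009957917454351595 [-6.1 23.5 14.7 81.1  0.1 -8.3] [-1.9  7.9  2.9]
[[[0, 0, -4.0], [-0.012, 0.003, 0.0], 0]]
end [ 0.694 -0.069] -173.74369564935267
```

Request:
servo_tool(
  moves=[
    [[0,0,0],[0,0,0],100],
    [[0,0,0],[0,0,0],100],
    [[0,0,0],[0,0,0],100],
    [[0,0,0],[0,0,-0.03],100],
    [[0,0,0],[0,0,-0.04],100],
    [[0,0,0],[0,0,-0.04],100],
    [[0,0,0],[0,0,-0.04],100],
  ],
)

```text
time: 12.5
ee_pos: [0.6811, -0.0738, 0.2241]
tcp_rot: [-180.0, 0.1, -178.0]
wrist_force: [1.2, -1.0, 1.1]
opening: 0.0854
grasp_force: 0.0
```

```bash
python3 -c "
from plan import *
plan([[.537,.165,.225,-179]],nmax=.035)"
```

```text
[[[0, 0, 0.1], [0.017, 0.03, 0], 100], [[0, 0, 0.1], [0.017, 0.031, 0], 100], [[0, 0, 0.2], [0.017, 0.03, 0], 100], [[0, 0.1, 0.1], [0.017, 0.031, -0.001], 100], [[0, 0, 0.1], [0.017, 0.03, 0], 100], [[0, 0, 0.1], [0.018, 0.03, 0], 100], [[0, 0, 0.2], [0.017, 0.03, 0], 100], [[0, 0, 0.1], [0.018, 0.031, 0], 100]]
end [0.537 0.165 0.225] [-180.    0. -179.]
```

Request:
servo_tool(
  moves=[
    [[0,0,0.1],[0.017,0.03,0],100],
    [[0,0,0.1],[0.017,0.031,0],100],
    [[0,0,0.2],[0.017,0.03,0],100],
    [[0,0.1,0.1],[0.017,0.031,-0.001],100],
    [[0,0,0.1],[0.017,0.03,0],100],
    [[0,0,0.1],[0.018,0.03,0],100],
    [[0,0,0.2],[0.017,0.03,0],100],
    [[0,0,0.1],[0.018,0.031,0],100],
    [[0,0,0],[0,0,0],100],
    [[0,0,0],[0,0,0],100],
  ],
)

```text
time: 13.5
ee_pos: [0.5366, 0.1658, 0.2234]
tcp_rot: [-180.0, 0.1, -178.9]
wrist_force: [0.3, -0.5, -0.1]
opening: 0.0852
grasp_force: 0.0
```

```bash
cat > jar.py <<'E'
from h import *
def near(c="wrist",box=(.42,.66,-.17,.45),tag=None):
    """returns fits of each steel/black cylinder lying at top height ~.078: centre xy, axis yaw"""
    o=get_obs();print(o['q'].round(1),o['ee_pos'].round(4),o['tcp_rot'].round(1),round(float(o['time']),2))
    im,d=snap(c,tag);P=cloud(c,d)
    marks=[(round(r["score"],2),toworld(r["xyz"],c).round(4)) for r in mark_of("jar_a",c)]
    for s,x in marks: print("mark",s,x)
    for r in cut_out("jar_a",c):
        m=r["mask"]&(d>0);q=P[m]
        # silhouette top strip fit: axis from points within 6 mm of max height
        if m.sum()<200: continue
        z=np.percentile(q[:,2],98);t=q[q[:,2]>z-.006]
        cc=t[:,:2].mean(0);w,v=np.linalg.eigh(np.cov((t[:,:2]-cc).T));ax=v[:,1];ax*=np.sign(ax[0])
        e=(t[:,:2]-cc)@ax
        print("fit",round(r["score"],2),"top",z.round(3),"mid",(cc+ax*(e.max()+e.min())/2).round(4),"len",(e.max()-e.min()).round(3),"axis deg",np.degrees(np.arctan2(ax[1],ax[0])).round(1))
    return im,d,P
if __name__=="__main__":
    import sys
    near(sys.argv[1],tag=sys.argv[2])
E
python3 jar.py wrist w2
```

```text
[17.2  6.4 10.7 94.3 -0.  16.1] [0.5366 0.1658 0.2234] [-1.800e+02  1.000e-01 -1.789e+02] 13.5
mark 0.97 [0.5433 0.2745 0.0451]
mark 0.67 [0.5358 0.1697 0.0448]
fit 0.76 top 0.061 mid [0.6522 0.0953] len 0.28 axis deg -15.4
fit 0.66 top 0.078 mid [0.544  0.2757] len 0.11 axis deg -1.6
fit 0.62 top 0.078 mid [0.5325 0.1681] len 0.11 axis deg 3.9
```

View pics/w2.png

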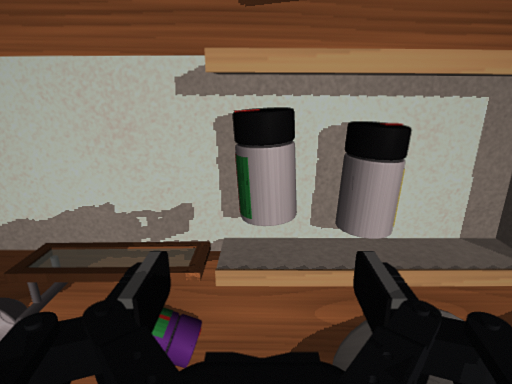

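The wrist view shows jar B at (266,165) with its label on the landing side, and the yellow jar at (373,180) with its label on the far side. The door is open at lower left. I'll descend over jar B, grip it once to square it up, then loosen to a cage.

Request:
servo_tool(
  moves=[
    [[0,0,0],[0.003,0.002,0.035],100],
    [[0,0,0],[0,0,0.035],100],
    [[0,0,0],[0,0,0.035],100],
    [[0,0,0],[0,0,0.035],100],
    [[0,0,0],[0,0,0.03],100],
    [[0,0,0],[0,0,0.025],100],
    [[0,0,0],[0,0,0],60],
    [[0,0,0],[0,0,0],60],
    [[0,0,0],[0,0,0],60],
    [[0,0,0],[0,0,0],60],
  ],
  force=20,
)

```text
time: 14.65
ee_pos: [0.5348, 0.1675, 0.0294]
tcp_rot: [180.0, 0.1, -179.0]
wrist_force: [1.2, 0.2, -3.0]
opening: 0.0597
grasp_force: 22.2
```

```bash
cat > lab.py <<'E'
from h import *
def lab(c,cx,cy,axdeg,half=.05,tag=None,zc=.048):
    im,d=snap(c,tag);P=cloud(c,d);a=np.radians(axdeg);ax=np.array([np.cos(a),np.sin(a)]);n=np.array([ax[1],-ax[0]]) # n ~ -y
    rel=P[...,:2]-[cx,cy];u=rel@ax;w=rel@n;z=P[...,2]-zc
    r=np.hypot(w,z);m=(d>0)&(abs(u)<half)&(abs(r-.03)<.008)
    hsv=cv2.cvtColor(im,cv2.COLOR_RGB2HSV).astype(int);S=hsv[...,1]>110;H=hsv[...,0]
    th=np.degrees(np.arctan2(w,z))  # from up toward -y
    for nm,k in(("green",(H>45)&(H<90)),("yellow",(H>18)&(H<36)),("blue",(H>95)&(H<125)),("red",(H<8)|(H>172))):
        q=m&S&k
        if q.sum()>5:print(nm,q.sum(),"theta min/med/max",np.percentile(th[q],[2,50,98]).round(1),"u",np.percentile(u[q],[2,98]).round(3))
    print("seen theta",np.percentile(th[m],[1,99]).round(0),"r",np.median(r[m]).round(4) if m.sum() else None)
    return im
if __name__=="__main__":
    import sys
    f=list(map(float,sys.argv[2:5]));lab(sys.argv[1],*f,half=.058,tag=sys.argv[5] if len(sys.argv)>5 else None)
E
for c in wrist scene top; do echo $c; python3 lab.py $c .533 .168 3; done
python3 -c "
from h import *
o=get_obs();print(o['ee_pos'],o['tcp_rot'],o['opening'],o['grasp_force'],o['wrist_force'])"
```

```text
wrist
green 1300 theta min/med/max [40.2 49.2 70.2] u [-0.014  0.025]
blue 85 theta min/med/max [-81.9  62.9 138.9] u [-0.055  0.012]
red 161 theta min/med/max [-31.5  77.6 108.9] u [-0.056 -0.015]
seen theta [-151.  151.] r 0.0305
scene
green 77 theta min/med/max [42.6 57.1 96.7] u [0.005 0.047]
red 8 theta min/med/max [78.4 83.2 85.3] u [0.017 0.055]
seen theta [-68. 154.] r 0.0302
top
seen theta [ 48. 125.] r 0.031
[0.53431721 0.16757952 0.0286913 ] [ 1.79993154e+02  6.10749573e-02 -1.78956173e+02] 0.059839820542344394 22.221496403217316 [ 0.13217773 -0.16945913 -2.72646999]
```

Request:
servo_tool(
  moves=[
    [[0,0,0],[0,0,0],77],
    [[0,0,0],[0,0,0],77],
    [[0,0,0],[0,-0.005,0],77],
    [[0,0,0],[0,-0.01,0],77],
    [[0,0,0],[0,-0.015,0],77],
    [[0,0,0],[0,-0.016,0],77],
    [[0,0,0],[0,-0.016,0],77],
    [[0,0,0],[0,-0.016,0],77],
    [[0,0,0],[0,-0.016,0],77],
    [[0,0,0],[0,-0.016,0],77],
    [[0,0,0],[0,-0.014,0],77],
    [[0,0,0],[0,-0.01,0],77],
  ],
)

```text
time: 16.0
ee_pos: [0.5364, 0.0321, 0.028]
tcp_rot: [-180.0, 0.0, -179.0]
wrist_force: [0.7, 0.6, 0.3]
opening: 0.0657
grasp_force: 0.0
```

Request:
servo_tool(
  moves=[
    [[0,0,0],[0,0,0],77],
    [[0,0,0],[0,0,0],77],
  ],
)

```text
time: 16.2
ee_pos: [0.5364, 0.0335, 0.028]
tcp_rot: [180.0, 0.0, -179.0]
wrist_force: [0.4, -0.1, -0.6]
opening: 0.0659
grasp_force: 0.0
```

```bash
python3 - <<'E'
from lab import *
o=get_obs();e=o['ee_pos'];print(e,o['tcp_rot'],o['opening'],o['wrist_force'])
for c,t in(("wrist","w3"),("scene","s3"),("top",None)):
    print(c);lab(c,e[0],e[1],1,half=.058,tag=t)
E
```

```text
[0.53642388 0.03348021 0.02797708] [ 1.79996256e+02  2.49367469e-03 -1.78978294e+02] 0.0659288395050763 [ 0.42484096 -0.09681851 -0.58857455]
wrist
green 5206 theta min/med/max [-57.5  -5.1  27.7] u [-0.009  0.021]
yellow 10 theta min/med/max [-64.4  -9.8 125.9] u [-0.044  0.008]
blue 137 theta min/med/max [-106.3   64.3  152.4] u [-0.05   0.009]
red 988 theta min/med/max [-20.5 -14.1  -1.2] u [-0.051  0.013]
seen theta [-166.  167.] r 0.0302
scene
green 110 theta min/med/max [-46.2   1.8  20. ] u [-0.005  0.052]
yellow 6 theta min/med/max [-33.1 -27.3 -13.7] u [0.001 0.036]
red 6 theta min/med/max [-25.7 -23.3 -17.9] u [-0.003  0.038]
seen theta [-75. 151.] r 0.0288
topTraceback (most recent call last):
  File "<stdin>", line 4, in <module>
  File "lab.py", line 11, in lab
    print("seen theta",np.percentile(th[m],[1,99]).round(0),"r",np.median(r[m]).round(4) if m.sum() else None)
                       ~~~~~~~~~~~~~^^^^^^^^^^^^^^
    return _quantile_unchecked(
        a, q, axis, out, overwrite_input, method, keepdims, weights)
    return _ureduce(a,
                    func=_quantile_ureduce_func,
    ...<5 lines>...
                    overwrite_input=overwrite_input,
                    method=method)
    r = func(a, **kwargs)
    result = _quantile(arr,
                       quantiles=q,
    ...<2 lines>...
                       out=out,
                       weights=wgt)
    slices_having_nans = np.isnan(arr[-1, ...])
                                  ~~~^^^^^^^^^
IndexError: index -1 is out of bounds for axis 0 with size 0
```

View pics/w3.png

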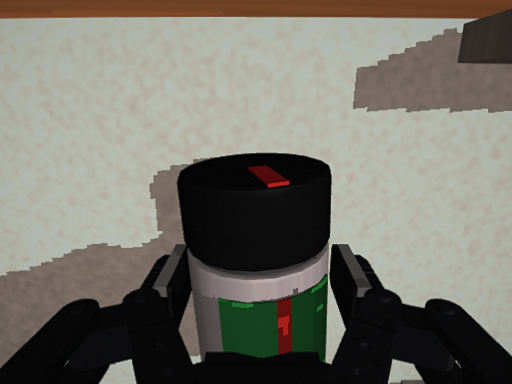

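```bash
cat > lab2.py <<'E'
from h import *
from scipy.optimize import least_squares
def lab2(c,cx,cy,yaw=1.0,r0=.03,zc=.048,tag=None,hz=.055):
    im,d=snap(c,tag);P=cloud(c,d)
    a=np.radians(yaw);ax=np.array([np.cos(a),np.sin(a)]);n=np.array([ax[1],-ax[0]])
    rel=P[...,:2]-[cx,cy];u=rel@ax;w=rel@n;z=P[...,2]
    hsv=cv2.cvtColor(im,cv2.COLOR_RGB2HSV).astype(int)
    m=(d>0)&(abs(u)<.054)&(abs(w)<.030)&(z>hz+zc-.048)&(z<.09+zc-.048)
    def f(p): # w0,z0,slope
        return np.hypot(w[m]-p[0]-p[2]*u[m],z[m]-p[1])-r0
    s=least_squares(f,[0,zc,0],loss="soft_l1",f_scale=.001);w0,z0,sl=s.x
    th=np.degrees(np.arctan2(w-w0-sl*u,z-z0));H=hsv[...,0]
    red=m&(hsv[...,1]>110)&((H<8)|(H>172))&(abs(u)<.052)
    C=np.array([cx,cy])+w0*n
    print(c,"n",m.sum(),"centre",C.round(4),"z",z0.round(4),"axis yaw",(yaw-np.degrees(sl)).round(1),"rms",np.sqrt(np.mean(f(s.x)**2)).round(4))
    if red.sum():print("red",red.sum(),"theta (+ = toward -n/-y)",np.percentile(th[red],[5,50,95]).round(1),"u",np.percentile(u[red],[5,95]).round(3))
    for nm,lo,hi in(("green",45,90),("yellow",18,36)):
        g=m&(hsv[...,1]>110)&(H>lo)&(H<hi)
        if g.sum()>20:print(nm,g.sum(),np.percentile(th[g],[2,98]).round(1))
    return C
if __name__=="__main__":
    o=get_obs();e=o["ee_pos"];print(e,o["tcp_rot"],o["opening"])
    for c in("wrist","scene"):lab2(c,e[0],e[1])
E
python3 lab2.py
```

```text
[0.53644057 0.03406755 0.0279965 ] [-1.79997986e+02  7.22320620e-03 -1.78909223e+02] 0.06597228824246106
wrist n 25862 centre [0.5365 0.0335] z 0.0478 axis yaw 4.1 rms 0.0029
red 1227 theta (+ = toward -n/-y) [-27.3 -18.6  -9.2] u [-0.051  0.012]
green 5106 [-59.   23.9]
scene n 321 centre [0.5364 0.0361] z 0.0474 axis yaw 3.7 rms 0.0022
red 4 theta (+ = toward -n/-y) [-20.6 -18.8 -15.3] u [0.019 0.048]
green 101 [-37.   23.9]
```

The label's red line sits at about -18° (pixel 285,325), so jar B needs another 9 mm of roll toward the lip. I'll do that and then grip.

Request:
servo_tool(
  moves=[
    [[0,0,0],[0,-0.003,0],77],
    [[0,0,0],[0,-0.003,0],77],
    [[0,0,0],[0,-0.003,0],77],
    [[0,0,0],[0,0,0],77],
    [[0,0,0],[0,0,0],60],
    [[0,0,0],[0,0,0],60],
    [[0,0,0],[0,0,0],60],
    [[0,0,0],[0,0,0],60],
  ],
  force=25,
)

```text
time: 17.25
ee_pos: [0.5366, 0.0242, 0.0282]
tcp_rot: [-180.0, 0.0, -179.0]
wrist_force: [-1.9, -4.3, 4.5]
opening: 0.0593
grasp_force: 26.9
```

```bash
python3 lab2.py; python3 - <<'E'
from h import *
im,d=snap("top");print([(round(r["score"],2),toworld(r["xyz"],"top").round(4).tolist()) for r in mark_of("seat0","top")])
P=cloud("top",d);m=(d>0)&(P[...,0]>.33)&(P[...,0]<.70)&(P[...,1]>-.40)&(P[...,1]<-.20)&(P[...,2]>.006)&(P[...,2]<.05)
print(cv2.minAreaRect((P[m][:,:2]*1000).astype(np.float32)))
E
```

```text
[0.53664983 0.02423766 0.02821392] [-1.79954317e+02  2.07242783e-02 -1.78966773e+02] 0.05927468632247628
wrist n 26456 centre [0.5367 0.0238] z 0.0478 axis yaw 3.1 rms 0.0034
red 1266 theta (+ = toward -n/-y) [-7.6  0.6  8.3] u [-0.05   0.012]
green 5237 [-42.2  42.6]
yellow 26 [-71.   33.6]
scene n 323 centre [0.5366 0.026 ] z 0.0476 axis yaw 3.8 rms 0.0033
red 17 theta (+ = toward -n/-y) [-3.5  1.3  4.5] u [-0.004  0.049]
green 159 [-34.1  43.3]
[(0.95, [0.5189, -0.3014, 0.0473]), (0.9, [0.4229, -0.3079, 0.0441]), (0.83, [0.6116, -0.2975, 0.0439]), (0.75, [0.7562, -0.1737, -0.0016]), (0.28, [0.5397, 0.1119, -0.0005])]
((514.4830932617188, -300.0437316894531), (365.8509521484375, 199.35693359375), 0.029319152235984802)
```

```bash
python3 - <<'E'
from h import *
o=get_obs();e=o["ee_pos"];a=np.radians(1);ax=np.array([np.cos(a),np.sin(a)]);n=np.array([ax[1],-ax[0]])
for c in("wrist","scene","top"):
    im,d=snap(c);P=cloud(c,d);rel=P[...,:2]-e[:2];u=rel@ax;w=rel@n;z=P[...,2]
    m=(d>0)&(abs(u)<.09)&(abs(w)<.02)&(z>.05)&(z<.083)
    h,b=np.histogram(u[m],np.arange(-.09,.091,.005));print(c,dict((round(float(x),3),int(k)) for x,k in zip(b,h) if k))
    print(np.percentile(u[m],[.5,99.5]) if m.sum() else 0)
    for k in(0,):
        for r in cut_out("jar_b",c)[:4]:
            q=P[r["mask"]&m];
            if len(q)>10:
                uu=(q[:,:2]-e[:2])@ax;print("mask",len(q),np.percentile(uu,[1,99]).round(4))
E
```

```text
wrist {-0.055: 471, -0.05: 3382, -0.045: 1733, -0.04: 1667, -0.035: 1602, -0.03: 1517, -0.025: 1199, -0.02: 1552, -0.015: 1336, -0.01: 1468, -0.005: 1234, 0.0: 1206, 0.005: 1138, 0.01: 942, 0.015: 151}
[-0.05030468  0.01571974]
mask 20595 [-0.0502  0.0144]
scene {-0.025: 2, -0.02: 7, -0.015: 5, -0.01: 9, -0.005: 17, 0.0: 13, 0.005: 18, 0.01: 18, 0.015: 16, 0.02: 21, 0.025: 17, 0.03: 20, 0.035: 19, 0.04: 21, 0.045: 19, 0.05: 22, 0.055: 25, 0.06: 79, 0.065: 2}
[-0.01980733  0.06482484]
mask 345 [-0.017   0.0645]
top {}
0
```

Request:
servo_tool(
  moves=[
    [[0,0,0],[0,0,0],40],
    [[0,0,0],[0,0,0],40],
    [[0,0,0],[0,0,0],40],
    [[0,0,0],[0,0,-0.01],40],
    [[0,0,0],[0,0,-0.02],40],
    [[0,0,0],[0,0,-0.02],40],
    [[0,0,0],[0,0,-0.012],40],
    [[0,0,0],[0,0,0],40],
  ],
  force=80,
)

```text
time: 18.55
ee_pos: [0.5374, 0.025, 0.0915]
tcp_rot: [180.0, 0.1, -178.9]
wrist_force: [0.7, -0.8, -1.6]
opening: 0.058
grasp_force: 85.6
```

```bash
python3 -c "
from plan import *
plan([[.612,-.292,.092,92.7,40,.03]])"
```

```text
[[[0, 0, 8.0], [-0.006, -0.029, 0], 40], [[0, 0, 8.1], [-0.01, -0.028, 0], 40], [[0.1, 0, 8.0], [-0.014, -0.026, 0], 40], [[0, 0, 8.0], [-0.018, -0.024, 0], 40], [[0, 0, 8.1], [-0.02, -0.021, 0], 40], [[0, 0.1, 8.0], [-0.024, -0.018, 0], 40], [[0, 0, 8.0], [-0.026, -0.014, 0], 40], [[0, 0, 8.1], [-0.027, -0.011, 0], 40], [[0, 0, 8.0], [-0.029, -0.007, 0], 40], [[0, 0, 8.0], [-0.029, -0.003, 0], 40], [[0, 0, 8.1], [-0.03, 0.001, 0], 40]]
end [ 0.612 -0.292  0.092] [180.   -0.   92.7]
```

Request:
servo_tool(
  moves=[
    [[0,0,8.0],[-0.006,-0.029,0],40],
    [[0,0,8.1],[-0.01,-0.028,0],40],
    [[0.1,0,8.0],[-0.014,-0.026,0],40],
    [[0,0,8.0],[-0.018,-0.024,0],40],
    [[0,0,8.1],[-0.02,-0.021,0],40],
    [[0,0.1,8.0],[-0.024,-0.018,0],40],
    [[0,0,8.0],[-0.026,-0.014,0],40],
    [[0,0,8.1],[-0.027,-0.011,0],40],
    [[0,0,8.0],[-0.029,-0.007,0],40],
    [[0,0,8.0],[-0.029,-0.003,0],40],
    [[0,0,8.1],[-0.03,0.001,0],40],
    [[0,0,0],[0,0,0],40],
  ],
)

```text
time: 19.75
ee_pos: [0.6105, -0.2953, 0.0878]
tcp_rot: [-179.8, -0.0, 92.2]
wrist_force: [-0.3, 0.6, -2.6]
opening: 0.058
grasp_force: 86.0
```

```bash
python3 - <<'E'
from h import *
o=get_obs();print(o["ee_pos"],o["tcp_rot"],o["opening"],o["grasp_force"])
snap("wrist","w4");im,d=snap("scene","s4")
for c in("wrist","scene"):
    print(c,"seats",[(round(r["score"],2),toworld(r["xyz"],c).round(4).tolist()) for r in mark_of("seat0",c)][:4])
    print(c,"jars",[(round(r["score"],2),toworld(r["xyz"],c).round(4).tolist()) for r in mark_of("jar_b",c)][:4])
E
```

```text
[ 0.61047537 -0.29530269  0.08777761] [-1.79796914e+02 -6.07450561e-03  9.22271046e+01] 0.05802768155944284 85.96180558204651
wrist seats [(0.86, [0.5174, -0.3005, 0.0454]), (0.63, [0.514, -0.2989, -0.0031])]
wrist jars [(0.74, [0.6152, -0.2964, 0.1061])]
scene seats [(0.79, [0.6133, -0.2962, 0.0457]), (0.77, [0.4262, -0.3053, 0.0431]), (0.67, [0.5176, -0.3, 0.0435])]
scene jars [(0.92, [0.6131, -0.2989, 0.1071]), (0.81, [0.7564, 0.0316, 0.0303]), (0.77, [0.5431, 0.2778, 0.0487]), (0.5, [0.2666, -0.2626, 0.0281])]
```

View pics/w4.png

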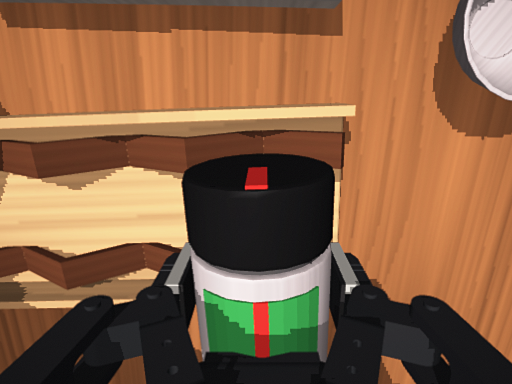

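The label faces up, with the red line at (261,330) and the jar over the end cradle. Lowering it now.

Request:
servo_tool(
  moves=[
    [[0,0,-0.5],[0.002,0.002,0],40],
    [[0,0,0],[0,0,0.015],40],
    [[0,0,0],[0,0,0.018],40],
    [[0,0,0],[0,0,0.014],40],
    [[0,0,0],[0,0,0.008],40],
    [[0,0,0],[0,0,0.004],40],
    [[0,0,0],[0,0,0],40],
    [[0,0,0],[0,0,0],40],
  ],
)

```text
time: 20.85
ee_pos: [0.6129, -0.2905, 0.0318]
tcp_rot: [-179.9, 0.1, 93.1]
wrist_force: [0.6, -0.1, -2.5]
opening: 0.0582
grasp_force: 85.9
```

```bash
python3 - <<'E'
from lab2 import *
o=get_obs();e=o["ee_pos"];print(e,o["tcp_rot"],o["opening"],o["grasp_force"],o["wrist_force"])
lab2("wrist",e[0],e[1],92.7-180,zc=.045);lab2("scene",e[0],e[1],-87.3,zc=.045)
E
```

```text
[ 0.61291426 -0.29053108  0.03181212] [-1.79945164e+02  5.24838546e-02  9.31482859e+01] 0.0581926485079636 85.93077778816223 [ 0.55126301 -0.10031529 -2.48292595]
wrist n 27510 centre [ 0.6131 -0.2905] z 0.0511 axis yaw -85.0 rms 0.0037
red 1320 theta (+ = toward -n/-y) [-9.2  0.4 10.5] u [-0.05   0.014]
green 5275 [-42.4  42.5]
yellow 23 [-4.7  5.6]
scene n 607 centre [ 0.6139 -0.2905] z 0.0507 axis yaw -85.0 rms 0.0014
red 21 theta (+ = toward -n/-y) [-0.2  2.2  7.9] u [-0.049  0.05 ]
green 156 [-40.   28.2]
```

Request:
servo_tool(
  moves=[
    [[0,0,0],[-0.003,0,0.003],40],
    [[0,0,0],[0,0,0.003],40],
    [[0,0,0],[0,0,0],40],
    [[0,0,0],[0,0,0],72],
    [[0,0,0],[0,0,0],72],
    [[0,0,0],[0,0,0],82],
    [[0,0,0],[0,0,0],82],
    [[0,0,0],[0,0,-0.01],82],
    [[0,0,0],[0,0,-0.03],82],
    [[0,0,0],[0,0,-0.04],82],
    [[0,0,0],[0,0,-0.045],82],
    [[0,0,0],[0,0,0],82],
  ],
)

```text
time: 22.15
ee_pos: [0.6151, -0.2943, 0.1587]
tcp_rot: [179.6, 0.3, 93.1]
wrist_force: [0.7, 0.9, 0.4]
opening: 0.0701
grasp_force: 0.0
```

```bash
python3 - <<'E'
from lab2 import *
o=get_obs();e=o["ee_pos"];print(e,o["tcp_rot"],o["opening"],o["grasp_force"],o["wrist_force"],o["time"])
lab2("wrist",.613,-.2975,92.7-180,zc=.045,tag="w5");lab2("scene",.613,-.2975,-87.3,zc=.045,tag="s5")
for c in("scene","top"):
    if c=="top":snap(c)
    print(c,"jars",[(round(r["score"],2),toworld(r["xyz"],c).round(4).tolist()) for r in mark_of("jar_b",c)][:5])
from plan import plan
plan([[.50,-.1,.2,135],[.537,.26,.2,181]],nmax=.04,claw=100)
E
```

```text
[ 0.61508936 -0.29428583  0.1587017 ] [179.55509709   0.32649402  93.14938319] 0.07007776453537103 0.0 [0.73779623 0.89035664 0.4074026 ] 22.15
wrist n 9113 centre [ 0.6115 -0.2976] z 0.0413 axis yaw -85.4 rms 0.0014
red 464 theta (+ = toward -n/-y) [-1.6  2.6  6.7] u [-0.009  0.046]
green 3326 [-41.2  44.2]
yellow 40 [-2.8  8.2]
scene n 883 centre [ 0.6135 -0.2975] z 0.0443 axis yaw -85.8 rms 0.0014
red 18 theta (+ = toward -n/-y) [0.5 5.2 7.7] u [-0.014  0.044]
green 222 [-37.9  30.6]
scene jars [(0.8, [0.6141, -0.2986, 0.0456]), (0.74, [0.2632, -0.2615, 0.031]), (0.72, [0.7591, 0.0319, 0.0277]), (0.61, [0.5404, 0.2788, 0.0496])]
top jars [(0.88, [0.7577, 0.03, 0.0292]), (0.76, [0.5426, 0.2835, 0.0474]), (0.56, [0.2642, -0.2607, 0.0257])]
[[[0, 0, -7.0], [0.033, -0.017, -0.008], 100], [[-0.1, -0.1, -7.0], [0.035, -0.013, -0.009], 100], [[0, 0, -6.9], [0.036, -0.008, -0.008], 100], [[0, 0, -7.0], [0.037, -0.004, -0.009], 100], [[-0.1, 0, -7.0], [0.038, 0, -0.009], 100], [[0, 0, -7.0], [0.036, 0.005, -0.008], 100], [[0, 0, -4.6], [0.023, 0.028, 0], 100], [[0, 0, -4.6], [0.02, 0.03, 0], 100], [[0, 0, -4.6], [0.018, 0.031, 0], 100], [[0, 0, -4.6], [0.016, 0.033, 0], 100], [[0, 0, -4.6], [0.013, 0.034, 0], 100], [[0, 0, -4.6], [0.01, 0.035, 0], 100]]
[[[0, 0, -4.6], [0.007, 0.036, 0], 100], [[0, 0, -4.6], [0.004, 0.036, 0], 100], [[0, 0, -4.6], [0.002, 0.036, 0], 100], [[0, 0, -4.6], [-0.002, 0.036, 0], 100]]
end [0.537 0.26  0.2  ] [ 180.   -0. -179.]
```

View pics/w5.png

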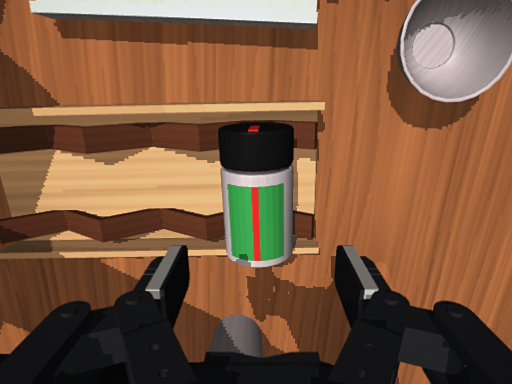

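Jar B is seated in the end cradle with its label up (about 3° off) at (258,200). Now for the yellow jar.

Request:
servo_tool(
  moves=[
    [[0,0,-7.0],[0.033,-0.017,-0.008],100],
    [[-0.1,-0.1,-7.0],[0.035,-0.013,-0.009],100],
    [[0,0,-6.9],[0.036,-0.008,-0.008],100],
    [[0,0,-7.0],[0.037,-0.004,-0.009],100],
    [[-0.1,0,-7.0],[0.038,0,-0.009],100],
    [[0,0,-7.0],[0.036,0.005,-0.008],100],
    [[0,0,-4.6],[0.023,0.028,0],100],
    [[0,0,-4.6],[0.02,0.03,0],100],
    [[0,0,-4.6],[0.018,0.031,0],100],
    [[0,0,-4.6],[0.016,0.033,0],100],
    [[0,0,-4.6],[0.013,0.034,0],100],
    [[0,0,-4.6],[0.01,0.035,0],100],
  ],
)

```text
time: 23.6
ee_pos: [0.5217, 0.117, 0.1996]
tcp_rot: [-179.9, 0.0, 162.8]
wrist_force: [1.2, -0.5, 0.5]
opening: 0.0854
grasp_force: 0.0
```

Request:
servo_tool(
  moves=[
    [[0,0,-4.6],[0.007,0.036,0],100],
    [[0,0,-4.6],[0.004,0.036,0],100],
    [[0,0,-4.6],[0.002,0.036,0],100],
    [[0,0,-4.6],[-0.002,0.036,0],100],
    [[0,0,0],[0,0,0],100],
    [[0,0,0],[0,0,0],100],
    [[0,0,0],[0,0,0],100],
  ],
)

```text
time: 24.3
ee_pos: [0.5375, 0.259, 0.2001]
tcp_rot: [-179.9, 0.0, -179.0]
wrist_force: [0.1, -0.0, 0.6]
opening: 0.0853
grasp_force: 0.0
```

```bash
python3 jar.py wrist w6; python3 - <<'E'
from lab2 import *
lab2("wrist",.5435,.276,0,hz=.05)
from lab import lab
lab("wrist",.5435,.276,-1,half=.058)
E
```

```text
[25.8 10.9 13.2 92.3 -0.1 24.8] [0.5375 0.259  0.2001] [-179.9    0.  -179. ] 24.3
mark 0.74 [0.5433 0.2772 0.044 ]
fit 0.94 top 0.058 mid [0.6613 0.1279] len 0.293 axis deg -27.7
fit 0.68 top 0.079 mid [0.5439 0.277 ] len 0.11 axis deg -1.6
wrist n 7203 centre [0.5435 0.2775] z 0.0477 axis yaw -1.7 rms 0.0007
red 3 theta (+ = toward -n/-y) [70.6 70.8 72.1] u [-0.051 -0.043]
yellow 72 [-74.3 -66.1]
green 10 theta min/med/max [-55.8  25.8  72.9] u [-0.055 -0.032]
yellow 88 theta min/med/max [-79.  -70.6 -68. ] u [-0.013  0.046]
blue 26 theta min/med/max [-70.7  -7.   69.4] u [-0.055 -0.027]
red 25 theta min/med/max [-107.1 -100.2   62.2] u [-0.055 -0.036]
seen theta [-148.  147.] r 0.0297
```

Request:
servo_tool(
  moves=[
    [[0,0,0],[-0.006,0.018,0.02],100],
    [[0,0,0],[0,0,0.035],100],
    [[0,0,0],[0,0,0.035],100],
    [[0,0,0],[0,0,0.035],100],
    [[0,0,0],[0,0,0.03],100],
    [[0,0,0],[0,0,0.017],100],
    [[0,0,0],[0,0,0],60],
    [[0,0,0],[0,0,0],60],
    [[0,0,0],[0,0,0],60],
    [[0,0,0],[0,0,0],60],
    [[0,0,0],[0,0,0],77],
    [[0,0,0],[0,0,0],77],
  ],
  force=20,
)

```text
time: 25.75
ee_pos: [0.5442, 0.2779, 0.0295]
tcp_rot: [-180.0, 0.2, -179.0]
wrist_force: [-0.5, -0.5, 0.1]
opening: 0.0658
grasp_force: 0.0
```

```bash
python3 - <<'E'
from lab2 import *
o=get_obs();e=o["ee_pos"];print(e,o["tcp_rot"],o["opening"],o["q"].round(1))
lab2("wrist",e[0],e[1],1)
E
```

```text
[0.54417964 0.27793386 0.02945582] [-1.79977922e+02  1.67252740e-01 -1.78954247e+02] 0.06584555468853624 [27.1 14.  -2.1 73.8 -0.1 26.1]
wrist n 25601 centre [0.5442 0.2773] z 0.0475 axis yaw -1.5 rms 0.0009
red 2 theta (+ = toward -n/-y) [48.4 55.  61.7] u [-0.032 -0.029]
yellow 217 [-71.9 -65.6]
```

Request:
servo_tool(
  moves=[
    [[0,0,2.4],[0,0,0],77],
    [[0,0,0],[0,-0.005,0],77],
    [[0,0,0],[0,-0.01,0],77],
    [[0,0,0],[0,-0.015,0],77],
    [[0,0,0],[0,-0.016,0],77],
    [[0,0,0],[0,-0.016,0],77],
    [[0,0,0],[0,-0.016,0],77],
    [[0,0,0],[0,-0.016,0],77],
    [[0,0,0],[0,-0.016,0],77],
    [[0,0,0],[0,-0.014,0],77],
    [[0,0,0],[0,-0.01,0],77],
    [[0,0,0],[0,0,0],77],
  ],
)

```text
time: 27.0
ee_pos: [0.5406, 0.1425, 0.0288]
tcp_rot: [-179.9, 0.1, 178.6]
wrist_force: [0.2, -0.1, 0.1]
opening: 0.0662
grasp_force: 0.0
```

```bash
python3 - <<'E'
from lab2 import *
o=get_obs();e=o["ee_pos"];print(e,o["tcp_rot"],o["opening"],o["q"].round(1),o["wrist_force"])
lab2("wrist",e[0],e[1],-1)
E
```

```text
[0.54060564 0.14249203 0.02880616] [-1.79940727e+02  1.00180545e-01  1.78567434e+02] 0.06621070255189586 [ 14.8   7.1 -10.   72.7  -0.1  16.2] [ 0.20920722 -0.10874345  0.13582593]
wrist n 25422 centre [0.5406 0.1401] z 0.0477 axis yaw -1.4 rms 0.0008
red 2 theta (+ = toward -n/-y) [-55.2   1.8  58.9] u [-0.049 -0.036]
```

Request:
servo_tool(
  moves=[
    [[0,0,0],[0,-0.005,0],77],
    [[0,0,0],[0,-0.01,0],77],
    [[0,0,0],[0,-0.014,0],77],
    [[0,0,0],[0,-0.014,0],77],
    [[0,0,0],[0,-0.014,0],77],
    [[0,0,0],[0,-0.014,0],77],
    [[0,0,0],[0,-0.014,0],77],
    [[0,0,0],[0,-0.01,0],77],
    [[0,0,0],[0,-0.006,0],77],
    [[0,0,0],[0,-0.003,0],77],
    [[0,0,0],[0,0,0],77],
    [[0,0,0],[0,0,0],77],
  ],
)

```text
time: 28.25
ee_pos: [0.5382, 0.0401, 0.0289]
tcp_rot: [-180.0, 0.1, 178.7]
wrist_force: [1.1, -0.2, 0.0]
opening: 0.0658
grasp_force: 0.0
```

```bash
python3 - <<'E'
from lab2 import *
o=get_obs();e=o["ee_pos"];print(e,o["tcp_rot"],o["opening"],o["wrist_force"])
for c in("wrist","scene"):lab2(c,e[0],e[1],-1,tag="x7"+c)
E
```

```text
[0.53817362 0.04010502 0.02888073] [-1.79960064e+02  1.04573636e-01  1.78663700e+02] 0.06577312977460287 [ 1.10734329 -0.23040378  0.04070927]
wrist n 25713 centre [0.5382 0.0409] z 0.0479 axis yaw -0.8 rms 0.0009
red 818 theta (+ = toward -n/-y) [-29.4 -25.  -20.4] u [-0.013  0.014]
yellow 5905 [-62.8  18.8]
scene n 340 centre [0.5382 0.0436] z 0.0473 axis yaw -1.2 rms 0.0023
red 4 theta (+ = toward -n/-y) [-24.6 -22.8 -22.5] u [-0.007  0.044]
yellow 113 [-40.6  20.8]
```

The yellow label's red line is at about -24°, so it needs another 12 mm of roll before I grip.

Request:
servo_tool(
  moves=[
    [[0,0,0],[0,-0.003,0],77],
    [[0,0,0],[0,-0.003,0],77],
    [[0,0,0],[0,-0.003,0],77],
    [[0,0,0],[0,-0.003,0],77],
    [[0,0,0],[0,0,0],77],
    [[0,0,0],[0,0,0],60],
    [[0,0,0],[0,0,0],60],
    [[0,0,0],[0,0,0],60],
    [[0,0,0],[0,0,0],60],
  ],
  force=25,
)

```text
time: 29.25
ee_pos: [0.5379, 0.0276, 0.0291]
tcp_rot: [-179.9, 0.1, 178.6]
wrist_force: [-2.6, -2.1, 3.9]
opening: 0.0592
grasp_force: 27.3
```

```bash
python3 - <<'E'
from lab2 import *
o=get_obs();e=o["ee_pos"];print(e,o["tcp_rot"],o["opening"],o["wrist_force"])
for c in("wrist","scene"):
    lab2(c,e[0],e[1],-1)
    im,d=snap(c);P=cloud(c,d);a=np.radians(-1.3);ax=np.array([np.cos(a),np.sin(a)]);n=np.array([ax[1],-ax[0]])
    rel=P[...,:2]-e[:2];u=rel@ax;w=rel@n;z=P[...,2];m=(d>0)&(abs(u)<.09)&(abs(w)<.02)&(z>.05)&(z<.083)
    print("ends",np.percentile(u[m],[.5,99.5]).round(4))
    print([(round(r["score"],2),toworld(r["xyz"],c).round(4).tolist()) for r in mark_of("jar_b",c)][:3])
E
```

```text
[0.53787845 0.02761759 0.02910299] [-1.79921603e+02  1.14070684e-01  1.78639706e+02] 0.059217424359083885 [-2.62307794 -2.09493086  3.94082337]
wrist n 26388 centre [0.5379 0.0272] z 0.048 axis yaw -1.2 rms 0.0021
red 1004 theta (+ = toward -n/-y) [-3.5  1.1  5.2] u [-0.013  0.014]
yellow 6800 [-42.1  43.9]
ends [-0.056   0.0165]
[(0.75, [0.5406, 0.0247, 0.0402])]
scene n 338 centre [0.5379 0.0297] z 0.0475 axis yaw -0.7 rms 0.0034
red 15 theta (+ = toward -n/-y) [-1.5  2.2  4.3] u [-0.008  0.042]
yellow 175 [-38.2  46.9]
ends [-0.0249  0.0592]
[(0.97, [0.6156, -0.2992, 0.0467]), (0.74, [0.2646, -0.2654, 0.0317]), (0.67, [0.5353, 0.031, 0.0449])]
```

Request:
servo_tool(
  moves=[
    [[0,0,0],[0,0,0],40],
    [[0,0,0],[0,0,0],40],
    [[0,0,0],[0,0,0],40],
    [[0,0,0],[0,0,-0.01],40],
    [[0,0,0],[0,0,-0.02],40],
    [[0,0,0],[0,0,-0.02],40],
    [[0,0,0],[0,0,-0.012],40],
    [[0,0,0],[0,0,0],40],
  ],
  force=80,
)

```text
time: 30.35
ee_pos: [0.5386, 0.0281, 0.0925]
tcp_rot: [-180.0, 0.2, 178.7]
wrist_force: [-0.2, 0.1, -4.1]
opening: 0.0578
grasp_force: 86.3
```

```bash
python3 -c "
from plan import *
plan([[.424,-.304,.091,92.7,40,.031]])"
```

```text
[[[0, 0, 7.2], [0.009, -0.028, 0], 40], [[0.1, 0, 7.1], [0.005, -0.029, 0], 40], [[0, 0.1, 7.2], [0.002, -0.029, 0], 40], [[0, 0, 7.2], [-0.002, -0.029, 0], 40], [[0, 0, 7.1], [-0.006, -0.029, 0.001], 40], [[0, 0, 7.2], [-0.009, -0.028, 0], 40], [[0.1, 0, 7.1], [-0.012, -0.026, 0], 40], [[0, 0.1, 7.2], [-0.016, -0.025, 0], 40], [[0, 0, 7.2], [-0.018, -0.023, 0], 40], [[0, 0, 7.1], [-0.022, -0.02, 0], 40], [[0, 0, 7.2], [-0.023, -0.017, 0.001], 40], [[0, 0.1, 7.2], [-0.026, -0.014, 0], 40]]
end [ 0.424 -0.304  0.091] [-180.    -0.    92.7]
```

Request:
servo_tool(
  moves=[
    [[0,0,7.2],[0.009,-0.028,0],40],
    [[0.1,0,7.1],[0.005,-0.029,0],40],
    [[0,0.1,7.2],[0.002,-0.029,0],40],
    [[0,0,7.2],[-0.002,-0.029,0],40],
    [[0,0,7.1],[-0.006,-0.029,0.001],40],
    [[0,0,7.2],[-0.009,-0.028,0],40],
    [[0.1,0,7.1],[-0.012,-0.026,0],40],
    [[0,0.1,7.2],[-0.016,-0.025,0],40],
    [[0,0,7.2],[-0.018,-0.023,0],40],
    [[0,0,7.1],[-0.022,-0.02,0],40],
    [[0,0,7.2],[-0.023,-0.017,0.001],40],
    [[0,0.1,7.2],[-0.026,-0.014,0],40],
  ],
)

```text
time: 31.55
ee_pos: [0.4221, -0.3048, 0.0882]
tcp_rot: [-179.8, -0.1, 92.4]
wrist_force: [-0.2, -0.2, -3.4]
opening: 0.0581
grasp_force: 86.6
```

Request:
servo_tool(
  moves=[
    [[0,0,0],[0,0,0],40],
    [[0,0,0],[0,0,0],40],
    [[0,0,0],[0,0,0],40],
  ],
)

```text
time: 31.85
ee_pos: [0.423, -0.3035, 0.0889]
tcp_rot: [-179.8, -0.1, 92.7]
wrist_force: [0.0, 0.5, -2.6]
opening: 0.058
grasp_force: 86.7
```

```bash
python3 - <<'E'
from lab2 import *
o=get_obs();e=o["ee_pos"];print(e,o["tcp_rot"],o["opening"],o["grasp_force"])
lab2("wrist",e[0],e[1],-87.3,zc=e[2]+.019,tag="w8");lab2("scene",e[0],e[1],-87.3,zc=e[2]+.019)
for c in("wrist","scene"):
    print(c,"seats",[(round(r["score"],2),toworld(r["xyz"],c).round(4).tolist()) for r in mark_of("seat0",c)][:4])
    print(c,"jars",[(round(r["score"],2),toworld(r["xyz"],c).round(4).tolist()) for r in mark_of("jar_b",c)][:4])
E
```

```text
[ 0.42297521 -0.30349563  0.08886681] [-1.79806552e+02 -6.61594048e-02  9.27362288e+01] 0.05802510488179435 86.72006607055664
wrist n 27308 centre [ 0.4233 -0.3035] z 0.1076 axis yaw -87.3 rms 0.0024
red 995 theta (+ = toward -n/-y) [-3.8  0.7  4.8] u [-0.013  0.015]
yellow 6845 [-42.5  43.7]
scene n 435 centre [ 0.4239 -0.3035] z 0.1069 axis yaw -87.4 rms 0.0018
yellow 103 [-44.2  17.3]
wrist seats [(0.74, [0.518, -0.3023, 0.0439])]
wrist jars [(0.62, [0.2714, -0.2648, 0.0308]), (0.56, [0.4252, -0.305, 0.1029])]
scene seats [(0.91, [0.5214, -0.3018, 0.047]), (0.9, [0.4225, -0.3048, 0.0456]), (0.68, [0.614, -0.296, 0.0445]), (0.36, [0.3649, -0.1377, 0.0001])]
scene jars [(0.92, [0.7566, 0.0329, 0.031]), (0.74, [0.6127, -0.2973, 0.0464]), (0.65, [0.4201, -0.3012, 0.1073]), (0.63, [0.2604, -0.2614, 0.0322])]
```

Request:
servo_tool(
  moves=[
    [[0,0,0],[-0.001,0.001,0.012],40],
    [[0,0,0],[0,0,0.018],40],
    [[0,0,0],[0,0,0.016],40],
    [[0,0,0],[0,0,0.01],40],
    [[0,0,0],[0,0,0.005],40],
    [[0,0,0],[0,0,0],40],
    [[0,0,0],[0,0,0],40],
    [[0,0,0],[0,0,0],40],
  ],
)

```text
time: 32.95
ee_pos: [0.4243, -0.3054, 0.0293]
tcp_rot: [-179.9, 0.0, 92.6]
wrist_force: [0.1, 0.5, -3.5]
opening: 0.0584
grasp_force: 87.1
```

```bash
python3 - <<'E'
from lab2 import *
o=get_obs();e=o["ee_pos"];print(e,o["tcp_rot"],o["opening"],o["grasp_force"],o["wrist_force"])
lab2("wrist",e[0],e[1],-87.3,zc=.045)
E
```

```text
[ 0.42431626 -0.30544135  0.0293116 ] [-1.79899644e+02  3.54067557e-02  9.26488814e+01] 0.0583715874463084 87.13311553001404 [ 0.08510979  0.51065668 -3.47720434]
wrist n 27291 centre [ 0.4244 -0.3054] z 0.0477 axis yaw -87.4 rms 0.0018
red 1010 theta (+ = toward -n/-y) [-3.7  0.9  5. ] u [-0.013  0.015]
yellow 6856 [-42.3  43.5]
```

Request:
servo_tool(
  moves=[
    [[0,0,0],[0,0,0.003],40],
    [[0,0,0],[0,0,0],40],
    [[0,0,0],[0,0,0],72],
    [[0,0,0],[0,0,0],72],
    [[0,0,0],[0,0,0],82],
    [[0,0,0],[0,0,0],82],
    [[0,0,0],[0,0,-0.01],82],
    [[0,0,0],[0,0,-0.03],82],
    [[0,0,0],[0,0,-0.04],82],
    [[0,0,0],[0,0,-0.045],82],
    [[0,0,0],[0,0,-0.04],82],
    [[0,0,0],[0,0,0],82],
  ],
)

```text
time: 34.2
ee_pos: [0.4259, -0.3063, 0.1974]
tcp_rot: [179.7, 0.3, 92.6]
wrist_force: [-0.1, -0.4, -0.5]
opening: 0.07
grasp_force: 0.0
```

```bash
python3 - <<'E'
from lab2 import *
o=get_obs();e=o["ee_pos"];print(e,o["tcp_rot"],o["opening"],o["grasp_force"],o["wrist_force"],o["time"])
lab2("wrist",.4237,-.3055,-87.3,zc=.045,tag="w9");lab2("scene",.4237,-.3055,-87.3,zc=.045,tag="s9");lab2("scene",.613,-.2975,-87.3,zc=.045)
snap("top","t9")
for c in("scene","top"):
    print(c,"jars",[(round(r["score"],2),toworld(r["xyz"],c).round(4).tolist()) for r in mark_of("jar_b",c)][:6])
    print(c,"handle",[(round(r["score"],2),toworld(r["xyz"],c).round(4).tolist()) for r in mark_of("door_handle",c)][:3])
E
```

```text
[ 0.4259364  -0.30630768  0.1974128 ] [179.74378656   0.31560126  92.64598544] 0.07000708488213332 0.0 [-0.05745162 -0.41683186 -0.52644847] 34.2
wrist n 7064 centre [ 0.4212 -0.3056] z 0.0421 axis yaw -87.1 rms 0.0009
red 340 theta (+ = toward -n/-y) [2.1 5.8 9.7] u [-0.012  0.044]
yellow 2733 [-37.5  48.4]
scene n 597 centre [ 0.4232 -0.3055] z 0.0444 axis yaw -86.9 rms 0.0017
yellow 140 [-36.4   0.2]
scene n 872 centre [ 0.6133 -0.2975] z 0.0443 axis yaw -85.7 rms 0.0014
red 19 theta (+ = toward -n/-y) [-0.5  4.4 11.3] u [-0.016  0.044]
green 225 [-38.5  29.1]
scene jars [(0.94, [0.2643, -0.2634, 0.0297]), (0.82, [0.4178, -0.3058, 0.0452]), (0.74, [0.7583, 0.0319, 0.0304]), (0.69, [0.6131, -0.2956, 0.0467])]
scene handle [(0.68, [0.6112, -0.2974, 0.0453]), (0.67, [0.6885, -0.0716, 0.0824])]
top jars [(0.86, [0.6127, -0.2946, 0.0422]), (0.64, [0.5399, -0.0222, 0.0168]), (0.55, [0.4198, -0.3014, 0.0476])]
top handle [(0.59, [0.682, -0.0711, 0.0797]), (0.35, [0.4189, -0.3023, 0.0444])]
```

View pics/s9.png

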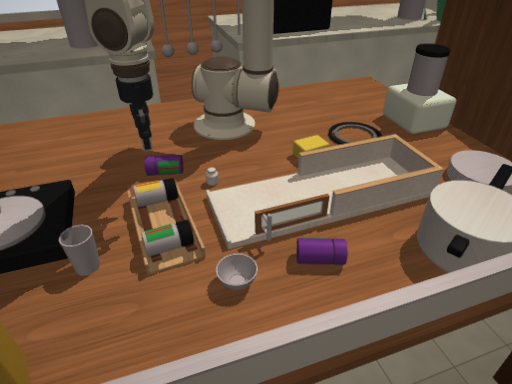

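The scene view shows both jars lying in the rack with their labels up (yellow at 155,190; green at 165,238). The bay is empty and the door is open with its handle at (267,228). Now I'll shut the door.

```bash
python3 -c "
from plan import *
plan([[.683,-.073,.2,182.3,100,.035]])"
```

```text
[[[0, 0, -8.2], [0.02, 0.024, -0.001], 100], [[0, -0.1, -8.1], [0.016, 0.028, -0.001], 100], [[0, 0, -8.2], [0.013, 0.029, -0.001], 100], [[0, 0, -8.1], [0.008, 0.03, -0.001], 100], [[-0.1, -0.1, -8.2], [0.003, 0.032, -0.001], 100], [[0, 0, -8.1], [-0.001, 0.031, -0.001], 100], [[0, 0, -8.2], [-0.005, 0.031, -0.001], 100], [[0, 0, -8.1], [-0.01, 0.03, -0.001], 100], [[0, 0, -8.2], [-0.014, 0.029, -0.001], 100], [[0, -0.1, -8.1], [-0.017, 0.026, -0.001], 100], [[-0.1, 0, -8.2], [-0.022, 0.023, -0.001], 100]]
end [ 0.683 -0.073  0.2  ] [ 180.     0.  -177.7]
```

Request:
servo_tool(
  moves=[
    [[0,0,-8.2],[0.02,0.024,-0.001],100],
    [[0,-0.1,-8.1],[0.016,0.028,-0.001],100],
    [[0,0,-8.2],[0.013,0.029,-0.001],100],
    [[0,0,-8.1],[0.008,0.03,-0.001],100],
    [[-0.1,-0.1,-8.2],[0.003,0.032,-0.001],100],
    [[0,0,-8.1],[-0.001,0.031,-0.001],100],
    [[0,0,-8.2],[-0.005,0.031,-0.001],100],
    [[0,0,-8.1],[-0.01,0.03,-0.001],100],
    [[0,0,-8.2],[-0.014,0.029,-0.001],100],
    [[0,-0.1,-8.1],[-0.017,0.026,-0.001],100],
    [[-0.1,0,-8.2],[-0.022,0.023,-0.001],100],
    [[0,0,0],[0,0,0],100],
  ],
)

```text
time: 35.8
ee_pos: [0.6853, -0.0709, 0.1987]
tcp_rot: [180.0, -0.0, -177.2]
wrist_force: [0.0, -0.0, 0.1]
opening: 0.0854
grasp_force: 0.0
```

Request:
servo_tool(
  moves=[
    [[0,0,0],[0,0,0],100],
    [[0,0,0],[0,0,0],100],
  ],
)

```text
time: 36.0
ee_pos: [0.683, -0.0742, 0.2007]
tcp_rot: [-180.0, 0.1, -177.8]
wrist_force: [0.5, -0.9, -0.0]
opening: 0.0853
grasp_force: 0.0
```

```bash
python3 - <<'E'
from h import *
o=get_obs();print(o['q'].round(1),o['ee_pos'].round(4),o['tcp_rot'].round(1),o['time'])
im,d=snap("wrist");P=cloud("wrist",d)
print([(round(r["score"],2),toworld(r["xyz"],"wrist").round(4).tolist()) for r in mark_of("door_handle","wrist")[:3]])
m=(P[...,2]>.1)&(P[...,2]<.116)&(d>0)&(P[...,0]<.73)&(P[...,0]>.64)&(abs(P[...,1]+.07)<.04);print(m.sum(),P[m].mean(0),P[m].std(0))
E
```

```text
[-6.2 24.5 30.2 95.6 -0.  -8.4] [ 0.683  -0.0742  0.2007] [-1.800e+02  1.000e-01 -1.778e+02] 36.0
[(0.66, [0.6844, -0.0689, 0.0816])]
171 [ 0.68102006 -0.07261615  0.10814006] [0.00263478 0.00272492 0.0027511 ]
```

Bar at about (0.682, -0.072). I'll descend and grip it.

Request:
servo_tool(
  moves=[
    [[0,0,0],[0,0.002,0.03],100],
    [[0,0,0],[0,0,0.035],100],
    [[0,0,0],[0,0,0.035],100],
    [[0,0,0],[0,0,0.028],100],
    [[0,0,0],[0,0,0],100],
    [[0,0,0],[0,0,0],0],
    [[0,0,0],[0,0,0],0],
    [[0,0,0],[0,0,0],0],
    [[0,0,0],[0,0,0],0],
    [[0,0,0],[0,0,0],0],
    [[0,0,0],[0,0,0],0],
  ],
  force=25,
)

```text
time: 37.2
ee_pos: [0.6841, -0.0715, 0.0738]
tcp_rot: [-180.0, 0.2, -177.6]
wrist_force: [0.1, 1.1, 4.0]
opening: 0.0102
grasp_force: 24.8
```

```bash
python3 -c "
from door import *
arc(-92.4,22)"
```

```text
r 0.1801 ang 105.5 opening 0.010204542151915895 [-6.  23.6 15.  81.2  0.  -8.3] [0.1 1.1 4. ]
[[[0, 0, 4.2], [0.013, -0.003, 0], 0], [[0, 0, 4.2], [0.013, -0.002, 0], 0], [[0, 0, 4.2], [0.013, -0.003, 0], 0], [[0, 0, 4.2], [0.013, -0.002, 0], 0], [[0, 0, 4.2], [0.013, -0.003, 0], 0], [[0, 0, 4.2], [0.013, -0.002, 0], 0], [[0, 0, 4.2], [0.013, -0.003, 0], 0], [[0, 0, 4.2], [0.013, -0.002, 0], 0], [[0, 0, 4.2], [0.013, -0.003, 0], 0], [[0, 0, 4.2], [0.013, -0.002, 0], 0], [[0, 0, 4.2], [0.013, -0.003, 0], 0], [[0, 0, 4.2], [0.013, -0.002, 0], 0]]
[[[0, 0, 4.2], [0.013, -0.003, 0], 0], [[0, 0, 4.2], [0.013, -0.002, 0], 0], [[0, 0, 4.2], [0.012, -0.003, 0], 0], [[0, 0, 4.2], [0.013, -0.002, 0], 0], [[0, 0, 4.2], [0.013, -0.003, 0], 0], [[0, 0, 4.2], [0.013, -0.002, 0], 0], [[0, 0, 4.2], [0.013, -0.003, 0], 0], [[0, 0, 4.2], [0.013, -0.002, 0], 0], [[0, 0, 4.2], [0.013, -0.003, 0], 0], [[0, 0, 4.2], [0.013, -0.002, 0], 0]]
end [0.461 0.061] -270.0401623620073
```

Request:
servo_tool(
  moves=[
    [[0,0,4.2],[0.013,-0.003,0],0],
    [[0,0,4.2],[0.013,-0.002,0],0],
    [[0,0,4.2],[0.013,-0.003,0],0],
    [[0,0,4.2],[0.013,-0.002,0],0],
    [[0,0,4.2],[0.013,-0.003,0],0],
    [[0,0,4.2],[0.013,-0.002,0],0],
    [[0,0,4.2],[0.013,-0.003,0],0],
    [[0,0,4.2],[0.013,-0.002,0],0],
    [[0,0,4.2],[0.013,-0.003,0],0],
    [[0,0,4.2],[0.013,-0.002,0],0],
    [[0,0,4.2],[0.013,-0.003,0],0],
    [[0,0,4.2],[0.013,-0.002,0],0],
  ],
)

```text
time: 38.4
ee_pos: [0.5326, -0.0452, 0.0737]
tcp_rot: [179.8, 0.2, 131.8]
wrist_force: [0.3, 0.5, 6.4]
opening: 0.0101
grasp_force: 25.2
```

```bash
python3 -c "
from door import *
arc(-42,10)"
```

```text
r 0.1799 ang 54.9 opening 0.010071158569809903 [ -4.8   2.5 -10.   77.3  -0.   43.4] [0.3 0.5 6.4]
[[[0, 0, 4.2], [0.013, -0.003, 0], 0], [[0, 0, 4.2], [0.013, -0.002, 0], 0], [[0, 0, 4.2], [0.013, -0.003, 0], 0], [[0, 0, 4.2], [0.013, -0.002, 0], 0], [[0, 0, 4.2], [0.013, -0.003, 0], 0], [[0, 0, 4.2], [0.013, -0.002, 0], 0], [[0, 0, 4.2], [0.013, -0.003, 0], 0], [[0, 0, 4.2], [0.013, -0.002, 0], 0], [[0, 0, 4.2], [0.013, -0.003, 0], 0], [[0, 0, 4.2], [0.013, -0.002, 0], 0]]
end [0.461 0.062] 89.7916472969154
```

Request:
servo_tool(
  moves=[
    [[0,0,4.2],[0.013,-0.003,0],0],
    [[0,0,4.2],[0.013,-0.002,0],0],
    [[0,0,4.2],[0.013,-0.003,0],0],
    [[0,0,4.2],[0.013,-0.002,0],0],
    [[0,0,4.2],[0.013,-0.003,0],0],
    [[0,0,4.2],[0.013,-0.002,0],0],
    [[0,0,4.2],[0.013,-0.003,0],0],
    [[0,0,4.2],[0.013,-0.002,0],0],
    [[0,0,4.2],[0.013,-0.003,0],0],
    [[0,0,2.1],[0.007,-0.001,0],0],
    [[0,0,0],[0,0,0],0],
  ],
)

```text
time: 39.5
ee_pos: [0.4596, 0.0562, 0.0736]
tcp_rot: [-179.9, 0.1, 92.0]
wrist_force: [-14.4, -2.9, 15.8]
opening: 0.0101
grasp_force: 26.5
```

```bash
python3 -c "
from door import *
arc(-2,1)"
```

```text
r 0.1822 ang 14.6 opening 0.01013810874926342 [  7.   -7.  -19.2  77.9  -0.1  95. ] [-14.4  -2.9  15.8]
[[[0, 0, 2.0], [0.006, -0.001, 0], 0]]
end [0.458 0.062] 90.03421230909846
```

Request:
servo_tool(
  moves=[
    [[0,0,2],[0.003,0.001,0],0],
    [[0,0,0],[0.003,0,0],0],
    [[0,0,0],[0.002,0,0],0],
    [[0,0,0],[0,0,0],0],
    [[0,0,0],[0,0,0],0],
  ],
)

```text
time: 40.0
ee_pos: [0.4579, 0.0626, 0.0735]
tcp_rot: [-179.6, 0.2, 90.0]
wrist_force: [-30.6, -8.8, 26.4]
opening: 0.0099
grasp_force: 28.8
```

Request:
servo_tool(
  moves=[
    [[0,0,0],[0.001,-0.003,-0.002],0],
    [[0,0,0],[0,0,0],0],
    [[0,0,0],[0,0,0],100],
    [[0,0,0],[0,0,0],100],
    [[0,0,0],[0,0,0],100],
    [[0,0,0],[0,0,0],100],
    [[0,0,0],[0,0,-0.03],100],
    [[0,0,0],[0,0,-0.04],100],
    [[0,0,0],[0,0,-0.04],100],
    [[0,0,0],[0,0,-0.04],100],
    [[0,0,0],[0,0,0],100],
    [[0,0,0],[0,0,0],100],
  ],
)

```text
time: 41.2
ee_pos: [0.4598, 0.0652, 0.2253]
tcp_rot: [179.8, 0.0, 90.1]
wrist_force: [-0.1, -0.3, -0.8]
opening: 0.0855
grasp_force: 0.0
```

```bash
python3 c.py; python3 - <<'E'
from h import *
# door angle from top rail points in wrist view
im,d=snap("wrist");P=cloud("wrist",d)
m=(d>0)&(abs(P[...,2]-.09)<.005)&(P[...,0]>.47)&(P[...,0]<.62)&(P[...,1]>.06)&(P[...,1]<.125)
q=P[m][:,:2];f=np.polyfit(q[:,0],q[:,1],1);print(len(q),"rail slope deg",np.degrees(np.arctan(f[0])),"y at .54",np.polyval(f,.54))
for nm,b in(("wallL",(.415,.45)),("wallR",(.615,.66))):
    m=(d>0)&(abs(P[...,2]-.092)<.005)&(P[...,0]>b[0])&(P[...,0]<b[1])&(P[...,1]>.125)
    if m.sum()>30:
        q=P[m];print(nm,m.sum(),q.min(0).round(3),np.degrees(np.arctan(np.polyfit(q[:,1],q[:,0],1)[0])))
E
```

```text
[ 8.1 -7.  -2.4 94.4 -0.  98. ] [0.4598 0.0652 0.2253] [179.8   0.   90.1] 41.2
door_handle [(0.59, [0.4576, 0.0646, 0.0795])]
door_hinge [(0.68, [0.5374, -0.0259, 0.0154]), (0.64, [0.6339, 0.1088, 0.0808])]
140 [0.45726421 0.06490301 0.10694854] [0.00270351 0.0027434  0.00226028]
2148 rail slope deg 1.0075409490860696 y at .54 0.10542250267589558
wallL 2546 [0.426 0.125 0.089] -1.0011554627327006
wallR 2797 [0.625 0.125 0.087] -1.0407742946762517
```

View pics/w1.png

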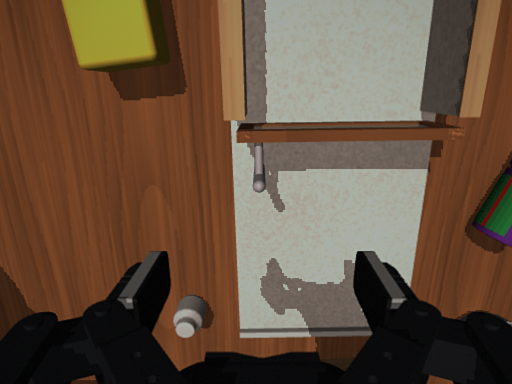

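The door is shut: its rail at row 131 is square to the walls within 0.05°. One last check of the jars before I hand in.

```bash
python3 - <<'E'
from lab2 import *
lab2("scene",.4237,-.3055,-87.3,zc=.045,tag="s10");lab2("scene",.613,-.2975,-87.3,zc=.045)
snap("top","t10")
for n in("jar_b","katori","whistle_weight","spice_box","tumbler"):
    print(n,[(round(r["score"],2),toworld(r["xyz"],"top").round(3).tolist()) for r in mark_of(n,"top")][:5])
E
```

```text
scene n 603 centre [ 0.4233 -0.3055] z 0.0446 axis yaw -87.0 rms 0.0017
yellow 141 [-38.   -0.3]
scene n 871 centre [ 0.6136 -0.2975] z 0.0442 axis yaw -85.8 rms 0.0014
red 19 theta (+ = toward -n/-y) [0.4 5.5 9.5] u [-0.011  0.044]
green 223 [-37.6  30.1]
jar_b [(0.96, [0.754, 0.027, 0.029]), (0.73, [0.423, -0.303, 0.044]), (0.59, [0.263, -0.261, 0.03]), (0.57, [0.614, -0.293, 0.046])]
katori [(0.67, [0.755, -0.174, -0.001]), (0.51, [0.616, -0.295, 0.043])]
whistle_weight [(0.57, [0.368, -0.134, -0.003])]
spice_box [(0.95, [0.326, 0.215, 0.001]), (0.26, [0.603, -0.486, -0.003])]
tumbler [(0.91, [0.602, -0.488, -0.001])]
```

View pics/t10.png

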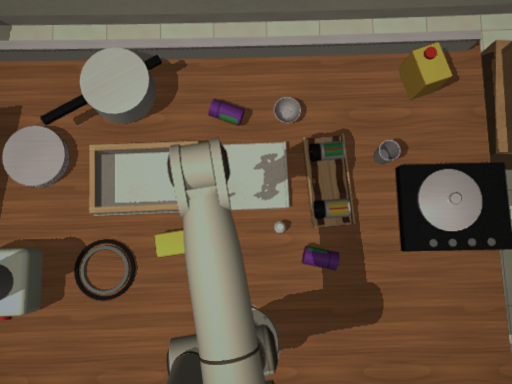

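The top view shows both jars in the rack with labels up (326,150 and 332,208). The bay is empty and everything else is where it started.

```bash
python3 -c "
from workcell import job_done
print(job_done())"
```

```text
the job is handed in; nothing more can be done
None
```

Job handed in: both jars present (green and yellow) were rolled out and racked label up, the door is shut and the other things are in place; one early mis-planned move ran in towards the base and read about 75 N at the wrist, and I can't tell whether that broke the 40 N pressing limit.

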